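# Load the sampling stage and hold the probe at its third stop

### The arm

A 7-joint arm with a two-finger parallel gripper is mounted at the origin on the work surface. World frame = base frame: x ahead of the robot, y to its left, z up, the work surface at z = 0. Lengths are in m, angles in rad, forces in N, time in s.
With the tool pointing down it reaches from about 0.425 to 0.875 m from the base axis. Payload 4.7 kg.
Tool frame: the origin (TCP) lies at the very end of the fingers, on their centre line; the grasp point (between the pads) lies 19 mm behind it; z points along the fingers, y is the direction in which the jaws open and shut (so a half turn about z gives the same grasp; the last joint's range is limited). The gripper opens to 87 mm and grips with 3 to 60 N. Pads are 19 mm wide; open, the fingers measure 117 mm over their backs; the gripper's body (75 mm by 190 mm) begins 51 mm behind the grasp point.
Start: joints at [1.174, 0.321, -0.07, 1.45, 0.023, 1.371, -0.057], TCP at [0.26, -0.596, 0.223] pointing down, gripper open.
Joint ranges: [-2.86, 2.86], [-0.3, 2.09], [-1.38, 1.24], [0.06, 2.45], [-1.56, 4.7], [0.09, 2.05], [-2.69, 2.69]. Speed limits (rad/s): [2.57, 2.57, 3.14, 3.14, 3.14, 3.14, 3.14].

### API

Orientations are given as a rotation vector (axis times angle).
In Python, from bench import ctrl gives the robot as it stands. The module is installed in compiled form; this text tells all that it offers.
- The arm moves only by the tool move_arm, never from a script. Its arguments are lists of equal length, an entry for each row: "dp": the shift along the tool's x, y, z in units of 30 mm (1.0 is 30 mm), a list of three; "turn": the turn about the tool's z in units of 5 degrees (1.0 is 5 degrees); "jaw": the opening, from -1 (shut) to 1 (fully open). A call has 1 to 5 rows; each row is the pose to reach, as a shift and turn from the pose commanded when the call began, along the tool's axes at that moment; what a row does not reach only later rows make up. A row lasts 1/10 s, in which the tool goes at most 50 mm and 8.59 degrees, less where a joint would pass 70% of its speed; a pose out of reach is approached as far as the arm can. A call with a gripper value outside its range is refused whole. The fingers move at their own pace and stop on an object; "grip_force" is the grip in N (left out, the last holds). Time passes only in rows, so rows that repeat a pose let the fingers close. It gives the time, the measured TCP pose, the force and the opening at its end, in the units of the state.
- ctrl.get_state(): the state, without advancing time (a new reading comes with each control period).
- ctrl.get_image(name): name is "scene" or "top"; returns the picture (480x640x3 uint8, red, green, blue); there is no depth.
- ctrl.camera_info(name): a dict with "intrinsics" (3x3 intrinsics, pixels), "extrinsics" (4x4, takes a point from world to camera coordinates). Camera axes: x right, y up, looking along -z (the intrinsics and any distortion apply to the point x, -y, -z); pixel columns grow to the right and rows downward; lengths in m; the calibration is good to about 2 mm. A picture is of the moment at which its call begins. camera_info takes no time and is no camera call.
- ctrl.close_job(): hands the job in, once; it reports no verdict.
Trained networks look in the newest picture that a camera, given by its name, has taken for a name from the list of things; names that differ only in an ending like _2 or _b are one class to them, and where a whole thing is asked for, a point or a joint stands for the part that bears it (a point fixed in the world has none). Each returns a list of dicts, best first, with "confidence" (0 to 1); they miss things now and then, are a little off and sometimes report something else, mostly with a low value. They report only what shows in the picture. A call takes as long as a camera call. They do not tell look-alikes from the thing itself.
- ctrl.look_for(camera, target): "rect" ([centre column, centre row, width, height] in pixels, round what is visible of it).
- ctrl.masks_of(camera, target): "region" (480x640 bool, what is visible of it) and "rect" ([centre column, centre row, width, height] in pixels, round what is visible of it).
The state is a dict: "time": time; "joint_positions": joint angles; "qd": joint speeds; "joint_torque": joint torques, N m; "position": TCP position; "tool_rot": TCP orientation; "ft_force": force on the tool from outside, world axes, zero at the start; "torque": the same for the moment, N m; "grip_width": opening from 0.0 (shut) to 1.0 (fully open).
Only numpy, scipy, OpenCV 4.12 (cv2) and the standard library are available. Lean on these libraries where they do the work, as an engineer would, in place of code of your own. Each camera call takes 0.05 s, during which the arm holds its last target. There are 200 camera calls.

### The job

Load the white sampling stage: stand the purple-capped sample pot fully home in the round nest and the teal reagent cartridge fully home in the square nest. Then grip the black index knob and turn it clockwise, counting the clicks from its zero stop to the third stop (the green mark) and never on to the fourth, which brings the probe over the pot; the knob springs back when let go, so finish with the gripper still holding it at the third stop. Leave the other things on the bench where they are.

Things in the scene. Friction and masses are not known exactly. Their poses are not given: they have to be found in the camera images.
- stage: Fixed white deck, 130 (x) by 355 (y) by 30 mm high; origin on the table under the square nest's centre; x across the deck away from the robot, y along it to the left at yaw 0 (it stands within 0.3 rad of that). Along y: index drum at -100 mm, square nest at 0, round nest at +90 mm; at x +50, y +170 mm a 24 mm steel post that carries the probe arm (arm top at 108 mm).
- sample_pot: Loose round white pot with purple cap, 36 mm diameter (cap and body alike), 60 mm tall, about 60 g; origin at the centre of its underside, z up its axis. Stands upright on the table.
- cartridge: Loose square teal cartridge with grey top and red dot, 32 by 32 mm, 55 mm tall, about 70 g; origin at the centre of its underside, x and y along its sides, z up. Stands upright on the table; any quarter turn fits the nest.
- pot_nest (a point): Centre of the floor of the round nest, axes as the stage's: blind hole of 40 mm diameter, 16 mm deep, its floor 14 mm above the table and its mouth (4 mm chamfer) at 30 mm. A seated pot has its origin here.
- cartridge_nest (a point): Centre of the floor of the square nest, axes as the stage's: blind hole 36 by 36 mm, sides along the stage's x and y, 16 mm deep, floor 14 mm above the table, mouth (4 mm chamfer) at 30 mm. A seated cartridge has its origin here.
- knob_grip (a point): On the index knob's vertical axis, 75 mm above the table. Black grip bar 50 mm long, 14 mm thick, free from 53 to 85 mm above the table, over a round skirt (52 mm, top at 53 mm) on a fixed grey drum (88 mm, top at 45 mm). The point turns with the knob: its x axis lies along the bar, white pointer at the -x end. Pinch the bar across its thickness (the point's y).
- index_knob (a joint): Knob angle in rad: 0 at the zero stop (pointer to the stage's -x; it starts here), growing clockwise from above. A click every 0.393 rad (22.5 degrees): third stop at 1.178 (larger green mark; others white), fourth 1.571, hard end 1.96. A return spring (0.06 N m at zero, 0.095 at the third stop, click ripple 0.045 either way) runs it back to 0 when let go.
- probe_tip (a point): Tip of the grey probe arm, 85 mm above the table, 94 mm from the steel post's axis. Parked beyond the deck's far edge; the arm (94 to 108 mm high) is geared 2:1 to the knob, swings clockwise over the deck's far left corner and brings the tip over the round nest's centre at the third stop.
- control_vial: Bystander: loose small jar with red cap, 26 mm diameter, 45 mm tall, standing between the pot and the cartridge; origin at the centre of its underside.
- pill_bottle: Bystander: loose white bottle, 42 mm diameter, 75 mm tall; origin at the centre of its underside.
- mouse: Bystander: loose dark computer mouse, about 80 by 60 by 33 mm; origin at the underside.
There are look-alikes about, which are no part of the job. Leave any brown look-alike of the sample_pot alone.

How it is judged:
By the outcome, as a careful person would: the job done as asked, in the order asked, and still so for the second after the job is handed in, while the arm keeps its last pose, push and grip.
It also fails if it takes over 70 s, if anything falls off the work surface, if the arm or the gripper's body presses on something with over 40 N, if the wrist force passes 120 N, or if a joint passes its speed limit or range.

## Working session

There is one attempt and no reset: what is moved stays moved. The work goes in short steps, Python scripts to look and compute and a tool call to move; the robot and the scene stay as the last step left them, time stands still between calls to the robot, and variables do not carry over. Pictures are saved under pics/ and viewed, about 8 in all and at most 12, crops included, and the job is handed in when it is done.

Besides the shell and the picture viewer there is one more tool, called after "Request:" as a command line: name --pt "numbers of a row" for each row, then --argument value for the rest. move_arm: Moves the arm, as the interface text tells. Its arguments: {"type":"object","properties":{"dp":{"type":"array","items":{"type":"array","items":{"type":"number"}}},"turn":{"type":"array","items":{"type":"number"}},"jaw":{"type":"array","items":{"type":"number"}},"grip_force":{"type":"number"}},"required":["dp","turn","jaw"]}

```bash
mkdir -p pics; cat > h.py <<'E'
import numpy as np, cv2
from bench import ctrl
def P(cam):
    c=ctrl.camera_info(cam); return np.array(c["intrinsics"]),np.array(c["extrinsics"]),c
def proj(cam,p):
    K,E,_=P(cam); q=E[:3,:3]@np.array(p)+E[:3,3]; q=K@np.array([q[0],-q[1],-q[2]]); return q[:2]/q[2]
def back(cam,uv,z):
    K,E,_=P(cam); d=np.linalg.inv(K)@np.array([uv[0],uv[1],1.]); d=E[:3,:3].T@np.array([d[0],-d[1],-d[2]])
    o=-E[:3,:3].T@E[:3,3]; return o+d*(z-o[2])/d[2]
def snap(cam,name,crop=None,s=1):
    im=ctrl.get_image(cam)[:,:,::-1].copy()
    if crop: a,b,c,d=crop; im=im[b:d,a:c]
    cv2.imwrite(f'pics/{name}.png',cv2.resize(im,None,fx=s,fy=s,interpolation=cv2.INTER_CUBIC)); 
E
python3 - <<'E'
from h import *
for c in("top","scene"):
    snap(c,c+"0"); K,X,i=P(c); print(c,K.round(1).tolist(),i.keys(),(-X[:3,:3].T@X[:3,3]).round(3))
    for t in("stage","sample_pot","cartridge","knob_grip","control_vial","probe_tip","pill_bottle","mouse"):
        print(t,[(np.round(d["rect"],0).tolist(),round(d["confidence"],2)) for d in ctrl.look_for(c,t)][:4])
print(ctrl.get_state())
E
```

```text
top [[533.1, 0.0, 315.2], [0.0, 533.1, 243.6], [0.0, 0.0, 1.0]] dict_keys(['intrinsics', 'extrinsics']) [ 0.409 -0.023  1.405]
stage [([245.0, 250.0, 162.0, 91.0], 0.65)]
sample_pot [([439.0, 276.0, 18.0, 18.0], 0.79), ([437.0, 246.0, 17.0, 11.0], 0.65), ([439.0, 306.0, 19.0, 16.0], 0.63), ([469.0, 283.0, 21.0, 14.0], 0.49)]
cartridge [([244.0, 248.0, 162.0, 92.0], 0.71), ([477.0, 246.0, 33.0, 23.0], 0.69), ([432.0, 214.0, 16.0, 14.0], 0.47)]
knob_grip [([294.0, 230.0, 23.0, 19.0], 0.74)]
control_vial []
probe_tip [([175.0, 231.0, 26.0, 40.0], 0.71)]
pill_bottle [([157.0, 282.0, 22.0, 10.0], 0.55)]
mouse [([478.0, 246.0, 34.0, 27.0], 0.96)]
scene [[479.9, 0.0, 321.9], [0.0, 479.9, 245.6], [0.0, 0.0, 1.0]] dict_keys(['intrinsics', 'extrinsics']) [ 1.003 -0.689  0.689]
stage [([371.0, 238.0, 116.0, 112.0], 0.64)]
sample_pot [([217.0, 355.0, 18.0, 34.0], 0.82), ([162.0, 320.0, 31.0, 38.0], 0.79), ([186.0, 338.0, 26.0, 32.0], 0.75), ([146.0, 360.0, 25.0, 39.0], 0.56)]
cartridge [([255.0, 372.0, 32.0, 42.0], 0.89)]
knob_grip [([349.0, 252.0, 25.0, 27.0], 0.96)]
control_vial [([256.0, 328.0, 12.0, 30.0], 0.72)]
probe_tip [([408.0, 183.0, 49.0, 7.0], 0.59)]
pill_bottle [([380.0, 182.0, 20.0, 28.0], 0.59)]
mouse [([173.0, 402.0, 53.0, 36.0], 0.76)]
{'time': 0.9, 'joint_positions': array([ 1.17405627,  0.32098194, -0.07010603,  1.45052664,  0.02257876,
        1.37085804, -0.0568986 ]), 'qd': array([-0.00225881, -0.00022886, -0.00050158,  0.00139076,  0.00105969,
       -0.00104514, -0.0007895 ]), 'joint_torque': array([ 6.49650647e-04, -4.91090262e+01, -4.02454594e-01, -3.12776828e+01,
       -6.35203114e-02,  3.34816799e-02, -5.04545056e-06]), 'position': array([ 0.25957716, -0.59590373,  0.22258491]), 'tool_rot': array([ 3.07551734e+00,  6.40847964e-01, -3.62792353e-05]), 'ft_force': array([-0.60694101,  0.19848924,  0.50385383]), 'torque': array([0.02781756, 0.03117332, 0.0126474 ]), 'grip_width': 1.0009291163040106}
```

View pics/top0.png

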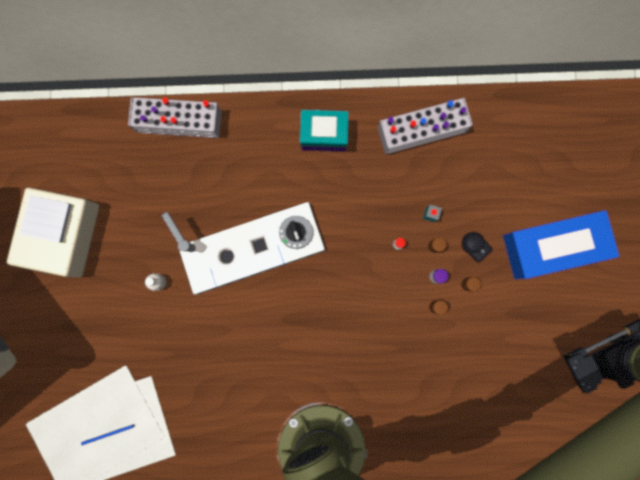

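View pics/scene0.png

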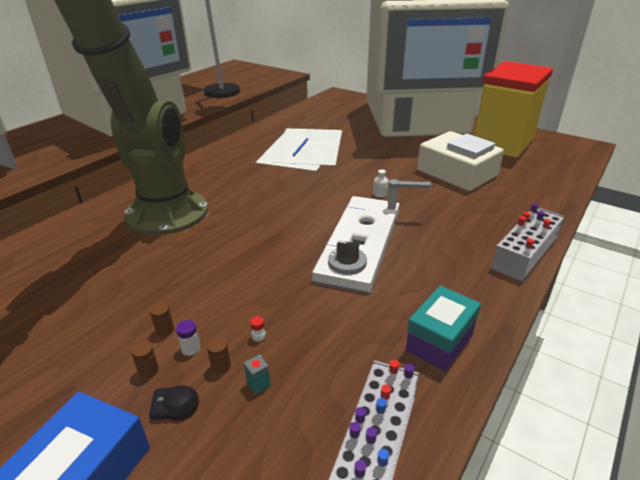

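The top view shows the pot candidates: purple cap at (440,276), and brown look-alikes at (439,245), (473,284) and (440,307). Only the purple-capped one fits the description. The cartridge is at (433,213) and the vial at (400,243). On the stage, the drum is at (296,232), the square nest at (260,245) and the round nest at (227,256).

```bash
cat >> h.py <<'E'
def blob(im,mask,box):
    a,b,c,d=box; m=np.zeros(mask.shape,np.uint8); m[b:d,a:c]=mask[b:d,a:c]
    n,l,s,cc=cv2.connectedComponentsWithStats(m); i=1+np.argmax(s[1:,4]); return cc[i],s[i],l==i
E
cat > m1.py <<'E'
from h import *
im=ctrl.get_image("top"); R,G,B=[im[:,:,i].astype(int) for i in range(3)]
cv2.imwrite('pics/crop1.png',np.hstack([cv2.resize(im[190:330,380:500,::-1],None,fx=4,fy=4,interpolation=cv2.INTER_CUBIC)[:520],cv2.resize(im[195:300,170:330,::-1],(320,210))[:210].copy() if 0 else np.zeros((520,1,3),np.uint8)]))
c,s,_=blob(im,(B>G+35)&(R>G+15),(420,260,460,292)); print("purple",c,s,back("top",c,.060))
c,s,_=blob(im,(R>G+70),(422,202,446,224)); print("reddot",c,s,back("top",c,.055))
c,s,_=blob(im,(R>G+90),(385,230,415,255)); print("vial",c,s,back("top",c,.045))
for n,b in(("b1",(428,234,450,256)),("b2",(462,274,484,294)),("b3",(430,296,452,318))):
    c,s,_=blob(im,(R+G+B<0) | ((R-B>30)&(R>110)),b); print(n,c,s)
m=(R+G+B<240)
for n,b in(("sq",(248,234,272,256)),("rd",(216,245,238,268))):
    c,s,_=blob(im,m,b); print(n,c,s,back("top",c,.022),back("top",c,.030))
c,s,k=blob(im,(R>140)&(G>140)&(B>140),(170,190,335,305)); print("stage",c,s)
p=cv2.minAreaRect(np.argwhere(k)[:,::-1].astype(np.float32)); print(p); print([back("top",q,.03).round(4).tolist() for q in cv2.boxPoints(p)])
big=lambda a,b,c,d,f:cv2.resize(im[b:d,a:c,::-1],None,fx=f,fy=f,interpolation=cv2.INTER_CUBIC)
a=big(385,195,495,320,4); b=big(170,190,270,315,4)
b=big(150,195,340,305,4)
o=np.zeros((500+0,440+0,3),np.uint8); cv2.imwrite('pics/crop1.png',a); cv2.imwrite('pics/crop2.png',b)
E
python3 m1.py
```

```text
purple [440.5        275.57386364] [433 269  16  14 176] [ 0.43239022 -0.31113155  0.06      ]
reddot [433.83333333 211.5       ] [431 209   7   6  36] [ 0.59554742 -0.30320813  0.055     ]
vial [400.12359551 242.14606742] [395 237  11  11  89] [ 0.52080286 -0.21588267  0.045     ]
b1 [439.26785714 241.38392857] [428 234  22  17 224]
b2 [474.05921053 284.24013158] [462 274  22  20 304]
b3 [441.12797619 307.26190476] [430 296  22  22 336]
sq [259.04901961 245.1372549 ] [254 239  12  13 102] [0.52608351 0.14799167 0.022     ] [0.52540342 0.14700367 0.03      ]
rd [226.09473684 256.23157895] [221 251  11  11  95] [0.49968227 0.23466772 0.022     ] [0.49915489 0.23317835 0.03      ]
stage [247.32821317 248.38589342] [ 170  202  154   92 6380]
((245.98129272460938, 235.24502563476562), (77.89349365234375, 139.15850830078125), 71.17529296875)
[[0.5964, 0.3852, 0.03], [0.704, 0.0378, 0.03], [0.5085, -0.0221, 0.03], [0.4027, 0.3211, 0.03]]
```

View pics/crop1.png

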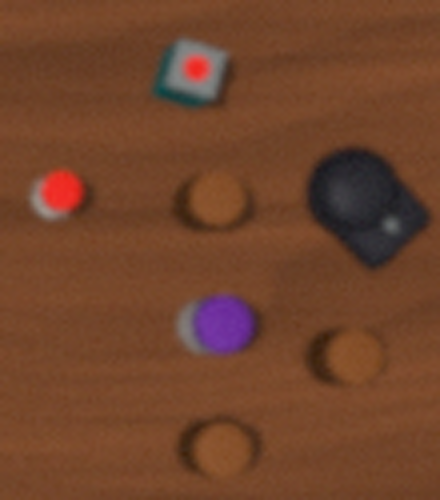

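View pics/crop2.png

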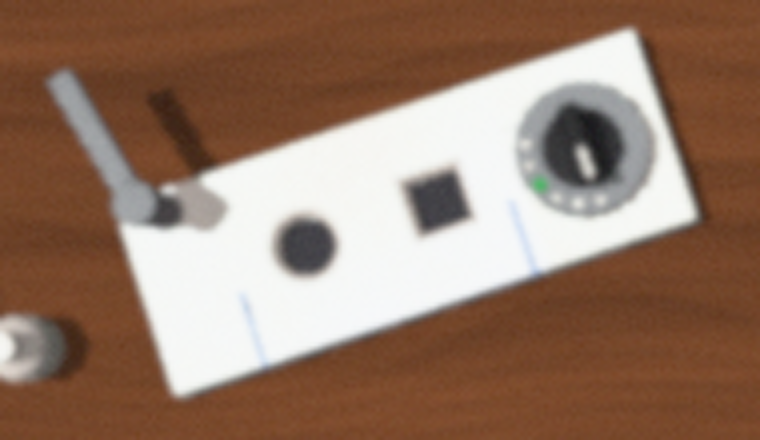

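The enlarged crop confirms the purple-capped pot at (440.7,276). The three brown pots stand beyond, beside and in front of it at about 78 mm. The stage crop shows the pointer toward the robot and the green mark clockwise from it, and the yaw is about 0.29 rad.

```bash
cat >> h.py <<'E'
from scipy.spatial.transform import Rotation as Rot
def goal(p,psi):
    s=ctrl.get_state(); R=Rot.from_rotvec(s["tool_rot"]).as_matrix(); cur=np.arctan2(R[1,0],R[0,0])
    d=R.T@(np.array(p)-s["position"])/.03; t=-np.degrees((psi-cur+np.pi)%(2*np.pi)-np.pi)/5
    print("dp",d.round(2),"turn",round(t,2),"psi",round(np.degrees(cur),1),"pos",s["position"].round(4),"F",s["ft_force"].round(1),"w",round(s["grip_width"]*87,1),"t",s["time"])
E
python3 - <<'E'
from h import *
from scipy.optimize import least_squares
obs=[(193.75,294.5),(325.4,250),(308.7,201.7),(226.15,256.4),(259.1,245.2),(296.2,232.4)]
def pts(v):
    x,y,a,e=v; L=[(-.065,e,.03),(-.065,e-.355,.03),(.065,e-.355,.03),(0,.09,.026),(0,0,.026),(0,-.1,.045)]
    c,s=np.cos(a),np.sin(a); return [(x+c*p-s*q,y+s*p+c*q,z) for p,q,z in L]
f=lambda v:np.ravel([proj("top",p)-np.array(o) for p,o in zip(pts(v),obs)])
r=least_squares(f,[.525,.147,.295,.2]); print(r.x,f(r.x).round(2)); q=np.array(pts(r.x)); print("pot nest",q[3],"sq",q[4],"knob",q[5])
print("pot",back("top",(440.6,275.8),.06),"cart",back("top",(433.9,211.7),.055))
goal((.432,-.3115,.13),np.radians(45))
E
```

```text
[0.52482132 0.14641007 0.29783633 0.19796474] [ 0.68 -0.73 -0.72 -0.44 -0.1   0.77  0.52  0.2   0.37  0.28 -0.73 -0.03]
pot nest [0.49841059 0.2324477  0.026     ] sq [0.52482132 0.14641007 0.026     ] knob [0.55416656 0.0508127  0.045     ]
pot [ 0.43181714 -0.31135371  0.06      ] cart [ 0.59502947 -0.30335258  0.055     ]
dp [ 9.06 -6.4   3.09] turn -4.29 psi 23.5 pos [ 0.2595 -0.596   0.2226] F [-0.5  0.2  0. ] w 86.8 t 0.95
```

Request:
move_arm --pt "9.06 -6.4 3.1" --pt "9.06 -6.4 3.1" --pt "9.06 -6.4 3.1" --pt "9.06 -6.4 3.1" --pt "9.06 -6.4 3.1" --turn '[-4.3,-4.3,-4.3,-4.3,-4.3]' --jaw '[0.5,0.5,0.5,0.5,0.5]' --grip_force 25

```text
time: 1.45
position: [0.3851, -0.3884, 0.1551]
tool_rot: [2.901, 1.203, 0.0]
ft_force: [0.6, 0.4, 0.2]
grip_width: 0.763
```

```bash
python3 -c "
from h import *
goal((.4318,-.3114,.13),np.radians(45))"
```

```text
dp [ 2.92 -0.72  0.83] turn 0.01 psi 45.0 pos [ 0.3851 -0.3884  0.1551] F [0.6 0.4 0.2] w 66.4 t 1.45
```

Request:
move_arm --pt "2.9 -0.72 0.8" --pt "2.9 -0.72 0.8" --pt "2.9 -0.72 0.8" --pt "2.9 -0.72 0.8" --pt "2.9 -0.72 0.8" --turn '[0,0,0,0,0]' --jaw '[0.5,0.5,0.5,0.5,0.5]'

```text
time: 1.95
position: [0.43, -0.3146, 0.1316]
tool_rot: [2.902, 1.2, -0.001]
ft_force: [-0.6, -0.3, -0.3]
grip_width: 0.753
```

```bash
python3 -c "
from h import *
goal((.4318,-.3114,.03),np.radians(45))"
```

```text
dp [ 0.12 -0.04  3.39] turn -0.01 psi 44.9 pos [ 0.43   -0.3146  0.1316] F [-0.6 -0.3 -0.3] w 65.5 t 1.95
```

Request:
move_arm --pt "0.1 -0.04 1.2" --pt "0.1 -0.04 2.2" --pt "0.1 -0.04 2.2" --pt "0.1 -0.04 2.2" --turn '[0,0,0,0]' --jaw '[0.5,0.5,0.5,0.5]'

```text
time: 2.35
position: [0.4312, -0.3115, 0.0657]
tool_rot: [-2.903, -1.2, 0.001]
ft_force: [0.9, -0.1, 1.6]
grip_width: 0.752
```

```bash
python3 -c "
from h import *
goal((.4318,-.3114,.03),np.radians(45))
snap('scene','s1',(80,200,300,420),2.5)"
```

```text
dp [0.02 0.01 1.19] turn -0.02 psi 44.9 pos [ 0.4312 -0.3115  0.0657] F [ 0.9 -0.1  1.6] w 65.5 t 2.35
```

View pics/s1.png

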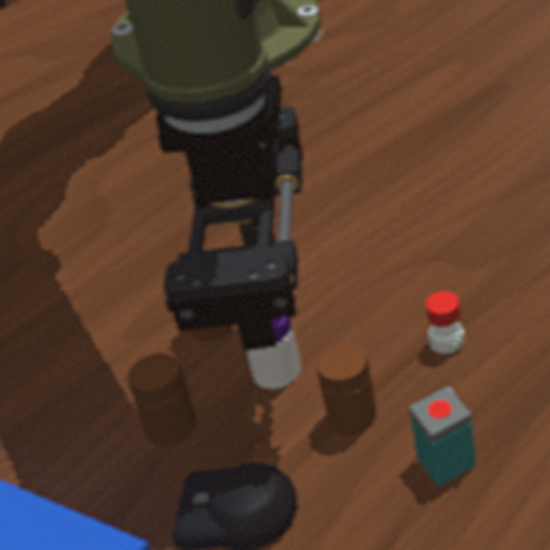

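The crop shows the fingers straddling the purple-capped pot at crop (275,350), clear of the brown ones. I'll descend and grip.

Request:
move_arm --pt "0.02 0 0.7" --pt "0.02 0 1.2" --pt "0.02 0 1.2" --pt "0.02 0 1.2" --pt "0.02 0 1.2" --turn '[0,0,0,0,0]' --jaw '[0.5,0.5,0.5,-1,-1]'

```text
time: 2.9
position: [0.4329, -0.3104, 0.0303]
tool_rot: [2.901, 1.202, 0.001]
ft_force: [0.7, 0.2, -0.9]
grip_width: 0.642
```

Request:
move_arm --pt "0 0 0" --pt "0 0 0" --pt "0 0 0" --pt "0 0 -0.4" --pt "0 0 -1.0" --turn '[0,0,0,0,0]' --jaw '[-1,-1,-1,-1,-1]'

```text
time: 3.4
position: [0.4314, -0.3092, 0.0591]
tool_rot: [-2.9, -1.203, 0.002]
ft_force: [0.4, -0.7, 0.0]
grip_width: 0.405
```

```bash
python3 -c "
from h import *
goal((.499,.2335,.15),np.radians(107))"
```

```text
dp [ 14.39 -11.19  -3.  ] turn -12.39 psi 45.0 pos [ 0.4314 -0.3092  0.0591] F [ 0.4 -0.7  0. ] w 35.2 t 3.4
```

Request:
move_arm --pt "0 0 -1.5" --pt "1.5 -1.2 -3" --pt "14.4 -11.2 -3" --pt "14.4 -11.2 -3" --pt "14.4 -11.2 -3" --turn '[0,0,-12.4,-12.4,-12.4]' --jaw '[-1,-1,-1,-1,-1]'

```text
time: 3.9
position: [0.4555, -0.1202, 0.1406]
tool_rot: [2.554, 1.826, 0.001]
ft_force: [0.4, 0.9, -0.0]
grip_width: 0.408
```

```bash
python3 -c "
from h import *
goal((.499,.2335,.15),np.radians(107))"
```

```text
dp [11.63 -2.44 -0.33] turn -7.17 psi 71.1 pos [ 0.4555 -0.1202  0.1406] F [ 0.4  0.9 -0. ] w 35.5 t 3.9
```

Request:
move_arm --pt "11.6 -2.4 -0.3" --pt "11.6 -2.4 -0.3" --pt "11.6 -2.4 -0.3" --pt "11.6 -2.4 -0.3" --pt "11.6 -2.4 -0.3" --turn '[-7.2,-7.2,-7.2,-7.2,-7.2]' --jaw '[-1,-1,-1,-1,-1]'

```text
time: 4.4
position: [0.4879, 0.1277, 0.1467]
tool_rot: [1.867, 2.524, 0.0]
ft_force: [0.3, 0.5, -1.3]
grip_width: 0.406
```

```bash
python3 -c "
from h import *
goal((.499,.2335,.10),np.radians(107))"
```

```text
dp [3.27 1.39 1.55] turn 0.0 psi 107.0 pos [0.4879 0.1277 0.1467] F [ 0.3  0.5 -1.3] w 35.3 t 4.4
```

Request:
move_arm --pt "2.8 1.3 0" --pt "2.8 1.3 0.3" --pt "2.8 1.3 1.3" --pt "2.8 1.3 1.3" --pt "2.8 1.3 1.3" --turn '[0,0,0,0,0]' --jaw '[-1,-1,-1,-1,-1]'

```text
time: 4.9
position: [0.5006, 0.2165, 0.1067]
tool_rot: [-1.873, -2.521, 0.003]
ft_force: [0.2, -0.7, 0.6]
grip_width: 0.409
```

```bash
python3 -c "
from h import *
goal((.499,.2335,.10),np.radians(107))
im=ctrl.get_image('scene'); cv2.imwrite('pics/s2.png',cv2.resize(im[130:290,300:460,::-1],None,fx=3.5,fy=3.5,interpolation=cv2.INTER_CUBIC))
goal((.499,.2335,.064),np.radians(107))"
```

```text
dp [0.56 0.11 0.22] turn -0.05 psi 106.8 pos [0.5006 0.2165 0.1067] F [ 0.2 -0.7  0.6] w 35.6 t 4.9
dp [0.57 0.09 1.45] turn -0.06 psi 106.7 pos [0.5014 0.2164 0.1075] F [-0.7  0.4  0.5] w 35.4 t 4.95
```

View pics/s2.png

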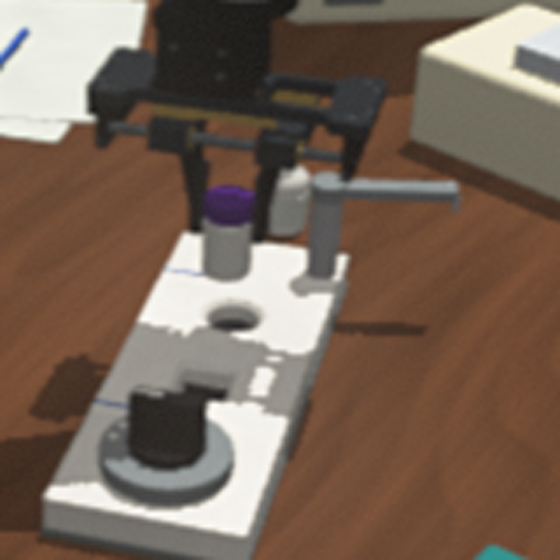

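The crop shows the pot held upright at crop (228,230), about 17 mm short of the round nest (232,318 in the crop), and the probe arm parked clear of it. I'll centre it and check the cap against its expected position.

Request:
move_arm --pt "0.57 0.1 0.4" --pt "0.57 0.1 1.0" --pt "0.57 0.1 1.0" --pt "0.57 0.1 1.0" --pt "0.57 0.1 1.0" --turn '[0,0,0,0,0]' --jaw '[-1,-1,-1,-1,-1]'

```text
time: 5.45
position: [0.5, 0.2342, 0.078]
tool_rot: [1.874, 2.519, 0.002]
ft_force: [-0.3, 0.8, -1.2]
grip_width: 0.404
```

```bash
python3 - <<'E'
from h import *
goal((.499,.2335,.064),np.radians(107))
s=ctrl.get_state()["position"]
for c in("scene","top"):
    im=ctrl.get_image(c); R,G,B=[im[:,:,i].astype(int) for i in range(3)]
    try:
        q,st,k=blob(im,(B>G+25)&(R>G+8),(340,150,420,240) if c=="scene" else (180,200,290,300)); print(c,q,st)
    except Exception as e: print(c,e)
    # predicted nominal: cap side region 45..60mm above underside
    o=s+[0,0,-.029]; h=cv2.convexHull(np.array([proj(c,o+[.018*np.cos(t),.018*np.sin(t),z]) for t in np.arange(0,6.3,.2) for z in(.045,.06)],np.float32))
    print("pred",h[:,0].min(0),h[:,0].max(0))
E
```

```text
dp [-0.01 -0.04  0.47] turn -0.06 psi 106.7 pos [0.5    0.2342 0.078 ] F [-0.3  0.8 -1.2] w 35.2 t 5.45
scene [367.92436975 195.11764706] [361 190  14  11 119]
pred [361.2747  189.77605] [376.06073 202.17865]
top [224.66666667 252.        ] [224 251   2   3   3]
pred [212.3225  246.63326] [228.07202 261.60437]
```

Request:
move_arm --pt "0 -0.03 0.35" --pt "0 -0.03 0.6" --pt "0 -0.03 0.8" --pt "0 -0.03 0.95" --pt "0 -0.03 0.95" --turn '[0,0,0,0,0]' --jaw '[-1,-1,-1,-1,-1]'

```text
time: 6.05
position: [0.4972, 0.2343, 0.047]
tool_rot: [-1.872, -2.522, 0.002]
ft_force: [0.3, 0.1, -1.4]
grip_width: 0.405
```

Request:
move_arm --pt "0 0 0.1" --pt "0 0 0.15" --pt "0 0 0.2" --pt "0 0 0.2" --turn '[0,0,0,0]' --jaw '[-1,-1,-1,-1]'

```text
time: 6.45
position: [0.4981, 0.2347, 0.0437]
tool_rot: [1.872, 2.522, -0.001]
ft_force: [-4.6, -2.3, 11.5]
grip_width: 0.407
```

Request:
move_arm --pt "0 0 -0.1" --pt "0 0 -0.1" --pt "0 0 -0.1" --pt "0 0 -0.1" --pt "0 0 -0.1" --turn '[0,0,0,0,0]' --jaw '[0.4,0.4,0.4,0.4,0.4]'

```text
time: 6.95
position: [0.4978, 0.2345, 0.0448]
tool_rot: [-1.873, -2.522, 0.0]
ft_force: [-0.4, 0.2, -0.4]
grip_width: 0.686
```

Request:
move_arm --pt "0 0 -0.5" --pt "0 0 -1.5" --pt "0 0 -3" --pt "-3 0 -3.6" --pt "-5 -1 -3.6" --turn '[0,0,0,0,0]' --jaw '[0.4,0.4,0.4,0.4,0.4]'

```text
time: 7.45
position: [0.5149, 0.1391, 0.1525]
tool_rot: [1.864, 2.523, 0.009]
ft_force: [1.1, -1.2, -0.8]
grip_width: 0.701
```

```bash
python3 -c "
from h import *
goal((.595,-.3034,.15),np.radians(76))
snap('scene','s3',(300,130,460,290),3.5)
im=ctrl.get_image('top'); R,G,B=[im[:,:,i].astype(int) for i in range(3)]
print(proj('top',(.499,.2335,.074)))
c,s,_=blob(im,(B>G+35)&(R>G+15),(195,225,250,290)); print('purple',c,s,back('top',c,.074))
"
```

```text
dp [-14.88  -1.78   0.07] turn 6.22 psi 107.1 pos [0.5149 0.1391 0.1525] F [ 1.1 -1.2 -0.8] w 61.0 t 7.45
[222.69954793 255.24166972]Traceback (most recent call last):
  File "<string>", line 7, in <module>
    c,s,_=blob(im,(B>G+35)&(R>G+15),(195,225,250,290)); print('purple',c,s,back('top',c,.074))
          ~~~~^^^^^^^^^^^^^^^^^^^^^^^^^^^^^^^^^^^^^^^^
  File "h.py", line 16, in blob
    n,l,s,cc=cv2.connectedComponentsWithStats(m); i=1+np.argmax(s[1:,4]); return cc[i],s[i],l==i
                                                      ~~~~~~~~~^^^^^^^^^
    return _wrapfunc(a, 'argmax', axis=axis, out=out, **kwds)
    return bound(*args, **kwds)
ValueError: attempt to get argmax of an empty sequence
```

View pics/s3.png

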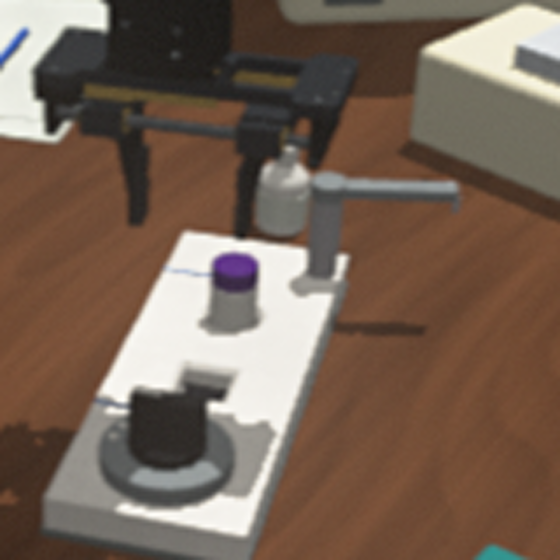

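The crop shows the pot standing upright in the round nest, cap at crop (235,272). Next is the cartridge.

Request:
move_arm --pt "-14.9 -1.8 0" --pt "-14.9 -1.8 0" --pt "-14.9 -1.8 0" --pt "-14.9 -1.8 0" --pt "-14.9 -1.8 0" --turn '[6.2,6.2,6.2,6.2,6.2]' --jaw '[0.4,0.4,0.4,0.4,0.4]'

```text
time: 8.05
position: [0.5558, -0.1102, 0.15]
tool_rot: [2.479, 1.927, 0.001]
ft_force: [1.2, 0.6, 0.8]
grip_width: 0.695
```

```bash
python3 -c "
from h import *
goal((.595,-.3034,.12),np.radians(76))
im=ctrl.get_image('top'); R,G,B=[im[:,:,i].astype(int) for i in range(3)]
try:
  c,s,_=blob(im,(B>G+35)&(R>G+15),(195,225,250,290)); print('purple',c,s,back('top',c,.074))
except Exception: pass
m=(abs(R-G)<30)&(R>70)&(abs(B-G)<30)|(R>G+70)
c,s,k=blob(im,m,(424,202,446,224)); print(c,s); print(cv2.minAreaRect(np.argwhere(k)[:,::-1].astype(np.float32)))
"
```

```text
dp [-5.92  2.85  1.  ] turn -0.06 psi 75.7 pos [ 0.5558 -0.1102  0.15  ] F [1.2 0.6 0.8] w 60.4 t 8.05
purple [223.28104575 255.32679739] [217 249  14  14 153] [0.4987419  0.23203856 0.074     ]
[433.41610738 210.53020134] [424 204  19  15 149]
((432.7500305175781, 210.75001525878906), (17.076295852661133, 12.332881927490234), 18.43494987487793)
```

Request:
move_arm --pt "-5.5 2.7 0.5" --pt "-5.5 2.7 1" --pt "-5.5 2.7 1" --pt "-5.5 2.7 1" --pt "-5.5 2.7 1" --turn '[0,0,0,0,0]' --jaw '[0.4,0.4,0.4,0.4,0.4]'

```text
time: 8.6
position: [0.5918, -0.2956, 0.1174]
tool_rot: [2.487, 1.919, -0.005]
ft_force: [0.3, -0.1, 0.4]
grip_width: 0.704
```

```bash
python3 -c "
from h import *
goal((.5955,-.3036,.028),np.radians(76))"
```

```text
dp [-0.22  0.19  2.98] turn -0.14 psi 75.3 pos [ 0.5918 -0.2956  0.1174] F [ 0.3 -0.1  0.4] w 61.3 t 8.6
```

Request:
move_arm --pt "-0.2 0.15 0.3" --pt "-0.2 0.15 1.2" --pt "-0.2 0.15 1.2" --pt "-0.2 0.15 1.2" --pt "-0.2 0.15 1.2" --turn '[0,0,0,0,0]' --jaw '[0.4,0.4,0.4,0.4,0.4]'

```text
time: 9.1
position: [0.5975, -0.2944, 0.0843]
tool_rot: [2.476, 1.931, 0.002]
ft_force: [0.2, -0.1, 0.0]
grip_width: 0.696
```

```bash
python3 -c "
from h import *
goal((.5955,-.3036,.028),np.radians(76))"
```

```text
dp [-0.31  0.01  1.88] turn -0.02 psi 75.9 pos [ 0.5975 -0.2944  0.0843] F [ 0.2 -0.1  0. ] w 60.5 t 9.1
```

Request:
move_arm --pt "-0.3 0 0.2" --pt "-0.3 0 0.2" --pt "-0.3 0 0.2" --turn '[0,0,0]' --jaw '[0.4,0.4,0.4]'

```text
time: 9.4
position: [0.5939, -0.3048, 0.0769]
tool_rot: [2.48, 1.928, -0.001]
ft_force: [0.0, -0.2, -0.0]
grip_width: 0.704
```

```bash
python3 -c "
from h import *
goal((.5955,-.3036,.028),np.radians(76))"
```

```text
dp [0.05 0.04 1.63] turn -0.05 psi 75.7 pos [ 0.5939 -0.3048  0.0769] F [ 0.  -0.2 -0. ] w 61.2 t 9.4
```

Request:
move_arm --pt "0 0.04 0.8" --pt "0 0.04 1.6" --pt "0 0.04 1.6" --pt "0 0.04 1.6" --pt "0 0.04 1.6" --turn '[0,0,0,0,0]' --jaw '[0.4,0.4,0.4,0.4,-1]'

```text
time: 9.9
position: [0.5965, -0.3045, 0.0304]
tool_rot: [2.477, 1.929, 0.002]
ft_force: [-0.3, -0.3, -0.5]
grip_width: 0.665
```

Request:
move_arm --pt "0 0 0" --pt "0 0 0" --pt "0 0 0" --pt "0 0 0" --pt "0 0 -1.0" --turn '[0,0,0,0,0]' --jaw '[-1,-1,-1,-1,-1]'

```text
time: 10.4
position: [0.592, -0.303, 0.0546]
tool_rot: [-2.472, -1.926, 0.006]
ft_force: [-0.4, 0.3, -1.0]
grip_width: 0.373
```

Request:
move_arm --pt "0 0 -1" --pt "0 0 -2.5" --pt "0 0 -3.5" --pt "0 0 -3.5" --turn '[0,0,0,0]' --jaw '[-1,-1,-1,-1]'

```text
time: 10.8
position: [0.5985, -0.3052, 0.1698]
tool_rot: [2.472, 1.925, 0.006]
ft_force: [-0.0, 0.6, -0.3]
grip_width: 0.374
```

```bash
python3 -c "
from h import *
goal((.5255,.1472,.15),np.radians(107))
im=ctrl.get_image('scene'); cv2.imwrite('pics/s4.png',cv2.resize(im[220:420,120:340,::-1],None,fx=2.7,fy=2.7,interpolation=cv2.INTER_CUBIC))"
```

```text
dp [14.03 -6.06  0.57] turn -6.24 psi 75.8 pos [ 0.5985 -0.3052  0.1698] F [-0.   0.6 -0.3] w 32.5 t 10.8
```

View pics/s4.png

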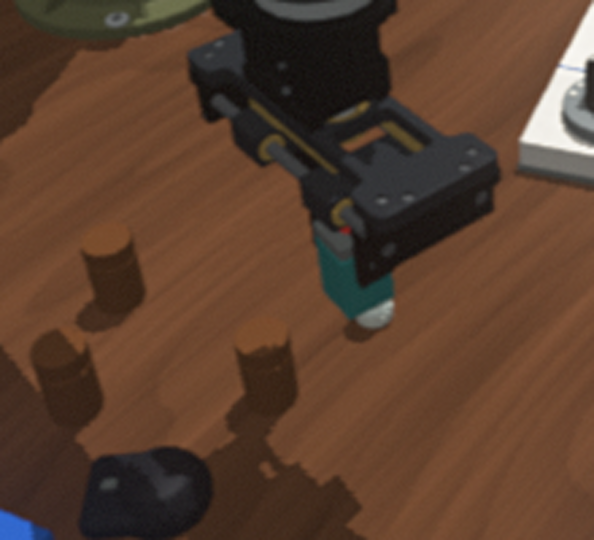

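The cartridge is held square, at crop (355,270), and the brown pots, mouse and vial haven't moved. Next I carry it to the square nest.

Request:
move_arm --pt "14 -6.1 0.4" --pt "14 -6.1 0.4" --pt "14 -6.1 0.4" --pt "14 -6.1 0.4" --pt "14 -6.1 0.4" --turn '[-6.2,-6.2,-6.2,-6.2,-6.2]' --jaw '[-1,-1,-1,-1,-1]'

```text
time: 11.35
position: [0.5529, -0.0558, 0.1553]
tool_rot: [-1.869, -2.522, 0.002]
ft_force: [1.2, 0.3, -0.7]
grip_width: 0.374
```

```bash
python3 -c "
from h import *
goal((.5255,.1472,.15),np.radians(107))"
```

```text
dp [6.74 1.1  0.18] turn -0.02 psi 106.9 pos [ 0.5529 -0.0558  0.1553] F [ 1.2  0.3 -0.7] w 32.6 t 11.35
```

Request:
move_arm --pt "6.3 1.0 0" --pt "6.3 1.0 0" --pt "6.3 1.0 0" --pt "6.3 1.0 0" --pt "6.3 1.0 0" --turn '[0,0,0,0,0]' --jaw '[-1,-1,-1,-1,-1]'

```text
time: 11.85
position: [0.5256, 0.14, 0.1561]
tool_rot: [-1.856, -2.53, -0.002]
ft_force: [0.2, -0.2, -0.5]
grip_width: 0.375
```

Request:
move_arm --pt "0 0 0" --pt "0 0 0" --pt "0 0 0.5" --turn '[0,0,0]' --jaw '[-1,-1,-1]'

```text
time: 12.15
position: [0.5305, 0.1304, 0.1427]
tool_rot: [1.875, 2.517, 0.002]
ft_force: [0.3, -0.0, -1.2]
grip_width: 0.372
```

```bash
python3 -c "
from h import *
goal((.5255,.1472,.08),np.radians(107))"
```

```text
dp [ 0.59 -0.    2.09] turn -0.07 psi 106.6 pos [0.5305 0.1304 0.1427] F [ 0.3 -0.  -1.2] w 32.4 t 12.15
```

Request:
move_arm --pt "0.6 0 0.5" --pt "0.6 0 1.5" --pt "0.6 0 2.0" --pt "0.6 0 2.0" --pt "0.6 0 2.0" --turn '[0,0,0,0,0]' --jaw '[-1,-1,-1,-1,-1]'

```text
time: 12.65
position: [0.5238, 0.1483, 0.082]
tool_rot: [-1.874, -2.521, 0.001]
ft_force: [-0.1, 0.0, -0.1]
grip_width: 0.374
```

```bash
python3 -c "
from h import *
goal((.5255,.1472,.057),np.radians(107))
im=ctrl.get_image('scene'); cv2.imwrite('pics/s5.png',cv2.resize(im[150:300,300:430,::-1],None,fx=4,fy=4,interpolation=cv2.INTER_CUBIC))
s=ctrl.get_state()['position']
goal((.5255,.1472,.057),np.radians(107))
"
```

```text
dp [-0.05  0.04  0.83] turn -0.05 psi 106.7 pos [0.5238 0.1483 0.082 ] F [-0.1  0.  -0.1] w 32.5 t 12.65
dp [-0.06  0.02  0.86] turn -0.05 psi 106.8 pos [0.5244 0.1487 0.0828] F [ 0.8  0.8 -0.6] w 32.3 t 12.7
```

View pics/s5.png

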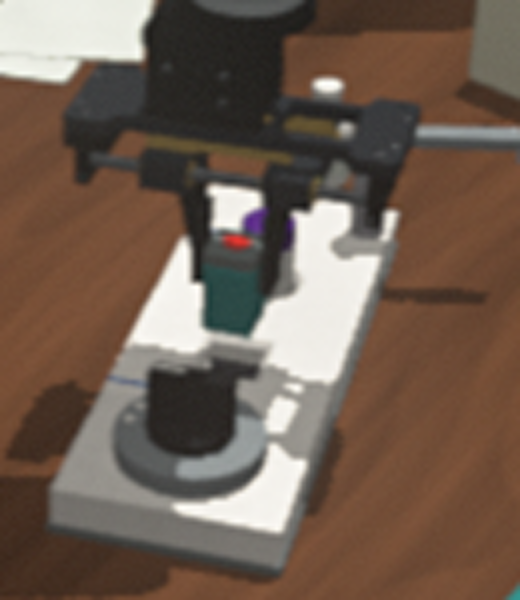

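The crop shows the cartridge upright at crop (235,285), above the square nest (240,360 in the crop). I'll lower it.

Request:
move_arm --pt "-0.04 0.02 0.4" --pt "-0.04 0.02 0.7" --pt "-0.04 0.02 0.95" --pt "-0.04 0.02 1.1" --pt "-0.04 0.02 1.1" --turn '[0,0,0,0,0]' --jaw '[-1,-1,-1,-1,-1]'

```text
time: 13.2
position: [0.5273, 0.1457, 0.0512]
tool_rot: [1.871, 2.516, -0.001]
ft_force: [0.0, -6.3, 12.9]
grip_width: 0.366
```

Request:
move_arm --pt "-0.05 0 0" --pt "-0.08 0 0.05" --pt "-0.1 0 0.1" --pt "-0.1 0 0.1" --turn '[0,0,0,0]' --jaw '[-1,-1,-1,-1]'

```text
time: 13.6
position: [0.528, 0.1436, 0.0485]
tool_rot: [1.871, 2.517, 0.0]
ft_force: [-0.3, -5.0, 14.9]
grip_width: 0.371
```

```bash
python3 -c "
from h import *
goal((.5255,.1472,.042),np.radians(107)); print(ctrl.get_state()['torque'])"
```

```text
dp [ 0.14 -0.05  0.22] turn -0.05 psi 106.7 pos [0.528  0.1436 0.0485] F [-0.3 -5.  14.9] w 32.3 t 13.6
[-1.03847925  0.18050614  0.11713121]
```

Request:
move_arm --pt "-0.05 0 0" --pt "-0.08 0 0" --pt "-0.1 0 0.05" --pt "-0.1 0 0.1" --pt "-0.1 0 0.15" --turn '[0,0,0,0,0]' --jaw '[-1,-1,-1,-1,-1]'

```text
time: 14.1
position: [0.529, 0.1405, 0.0439]
tool_rot: [1.871, 2.517, 0.0]
ft_force: [-1.0, -6.7, 16.3]
grip_width: 0.366
```

```bash
python3 -c "
from h import *
goal((.5255,.1472,.042),np.radians(107)); print(ctrl.get_state()['torque'])
im=ctrl.get_image('scene'); cv2.imwrite('pics/s6.png',cv2.resize(im[170:280,320:420,::-1],None,fx=5,fy=5,interpolation=cv2.INTER_CUBIC))"
```

```text
dp [ 0.25 -0.05  0.06] turn -0.05 psi 106.8 pos [0.529  0.1405 0.0439] F [-1.  -6.7 16.3] w 31.8 t 14.1
[-1.19821168  0.17271245  0.03530247]
```

View pics/s6.png

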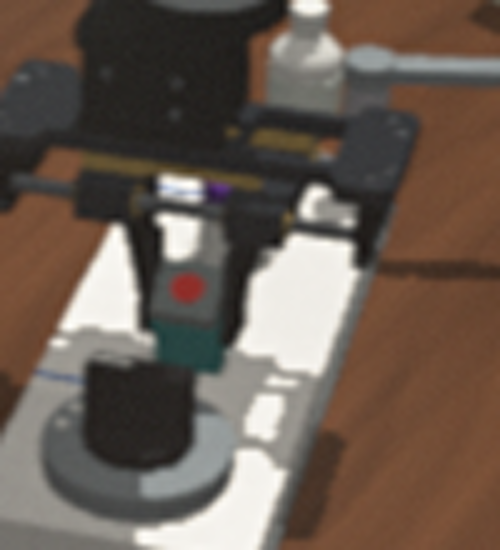

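The crop shows the cartridge partly in the nest but leaning with its top toward -y (dot at crop (187,288)). I'll estimate the lean numerically before freeing it.

```bash
python3 - <<'E'
from h import *
a=.296; n=np.array([.5257,.1468,.014])
ex=np.array([np.cos(a),np.sin(a),0]); ey=np.array([-np.sin(a),np.cos(a),0]); ez=np.array([0,0,1.])
for th in(0,5,10,15):
    t=np.radians(th); z2=ez*np.cos(t)-ey*np.sin(t); y2=ey*np.cos(t)+ez*np.sin(t)
    g=np.array([.529,.1405,.0439+.019])   # pivot
    for h in (.047,) :
        o=g-z2*h
        print(th,"dot",proj("scene",o+z2*.055).round(1),"bottom",o.round(4),"corners top",[proj("scene",o+z2*.055+ex*i*.016+y2*j*.016).round(1).tolist() for i,j in((-1,-1),(1,-1),(1,1),(-1,1))],"cornerz",[round((o+y2*j*.016)[2],4) for j in(-1,1)],"locy",round((o-n)@ey,4))
print("seated dot",proj("scene",n+[0,0,.055]))
im=ctrl.get_image("scene"); R,G,B=[im[:,:,i].astype(int) for i in range(3)]
c,s,_=blob(im,(R>G+60)&(R>B+60),(340,210,380,245)); print("dot",c,s)
E
```

```text
0 dot [358.7 226.8] bottom [0.529  0.1405 0.0159] corners top [[350.4, 229.3], [363.7, 231.5], [366.9, 224.4], [353.8, 222.3]] cornerz [np.float64(0.0159), np.float64(0.0159)] locy -0.007
5 dot [358.6 227. ] bottom [0.5278 0.1444 0.0161] corners top [[350.3, 229.9], [363.6, 232.2], [366.8, 224.1], [353.8, 222.0]] cornerz [np.float64(0.0147), np.float64(0.0175)] locy -0.0029
10 dot [358.5 227.2] bottom [0.5266 0.1483 0.0166] corners top [[350.2, 230.6], [363.5, 232.8], [366.7, 223.8], [353.7, 221.7]] cornerz [np.float64(0.0138), np.float64(0.0194)] locy 0.0012
15 dot [358.5 227.4] bottom [0.5255 0.1521 0.0175] corners top [[350.2, 231.2], [363.4, 233.4], [366.7, 223.6], [353.6, 221.5]] cornerz [np.float64(0.0134), np.float64(0.0216)] locy 0.0052
seated dot [358.82445808 225.89280323]
dot [357.  227.2] [354 225   7   5  25]
```

The numbers fit a lean of about 10–12° with the foot already inside the nest: its low edge is at floor height and it is centred within 1–2 mm. So I move the fingers back +y to stand it up.

Request:
move_arm --pt "0.1 0 -0.1" --pt "0.15 0 -0.1" --pt "0.2 0 -0.1" --pt "0.22 0 -0.1" --pt "0.22 0 -0.1" --turn '[0,0,0,0,0]' --jaw '[-1,-1,-1,-1,-1]'

```text
time: 14.7
position: [0.527, 0.1441, 0.0458]
tool_rot: [1.872, 2.515, -0.005]
ft_force: [2.4, -10.1, 9.0]
grip_width: 0.366
```

```bash
python3 -c "
from h import *
goal((.5255,.1472,.042),np.radians(107)); print(ctrl.get_state()['torque'])"
```

```text
dp [ 0.11 -0.02  0.13] turn -0.07 psi 106.7 pos [0.527  0.1441 0.0458] F [  2.4 -10.1   9. ] w 31.9 t 14.7
[-2.37513013 -0.61074178 -0.06681289]
```

Request:
move_arm --pt "0 0 0" --pt "0 0 0" --pt "0 0 0" --pt "0 0 0" --turn '[0,0,0,0]' --jaw '[0.1,0.1,0.1,0.1]'

```text
time: 15.1
position: [0.5236, 0.1495, 0.0442]
tool_rot: [-1.871, -2.523, 0.0]
ft_force: [0.4, 0.0, 0.2]
grip_width: 0.539
```

```bash
python3 - <<'E'
from h import *
goal((.5257,.1468,.042),np.radians(107))
im=ctrl.get_image("scene"); R,G,B=[im[:,:,i].astype(int) for i in range(3)]
c,s,_=blob(im,(R>G+60)&(R>B+60),(340,205,380,245)); print("dot",c,s)
cv2.imwrite('pics/s7.png',cv2.resize(im[170:280,320:420,::-1],None,fx=5,fy=5,interpolation=cv2.INTER_CUBIC))
E
```

```text
dp [-0.11  0.04  0.07] turn -0.02 psi 106.9 pos [0.5236 0.1495 0.0442] F [0.4 0.  0.2] w 46.9 t 15.1Traceback (most recent call last):
  File "<stdin>", line 4, in <module>
  File "h.py", line 16, in blob
    n,l,s,cc=cv2.connectedComponentsWithStats(m); i=1+np.argmax(s[1:,4]); return cc[i],s[i],l==i
                                                      ~~~~~~~~~^^^^^^^^^
    return _wrapfunc(a, 'argmax', axis=axis, out=out, **kwds)
    return bound(*args, **kwds)
ValueError: attempt to get argmax of an empty sequence
```

```bash
python3 - <<'E'
from h import *
for c in("scene","top"):
    im=ctrl.get_image(c); R,G,B=[im[:,:,i].astype(int) for i in range(3)]
    bx=(335,205,385,250) if c=="scene" else (235,225,280,265)
    for n,m in(("red",(R>G+35)&(R>B+35)&(R>1.8*G)),("teal",(G>R+15)&(B>R+12))):
        try: q,s,_=blob(im,m,bx); print(c,n,q,s)
        except ValueError: print(c,n,"none")
    if c=="scene": cv2.imwrite('pics/s7.png',cv2.resize(im[170:280,320:420,::-1],None,fx=5,fy=5,interpolation=cv2.INTER_CUBIC))
    print(proj(c,(.5257,.1468,.069)))
E
```

```text
scene red none
scene teal [357.62345679 232.9382716 ] [349 226  16  19 162]
[358.82445808 225.89280323]
top red none
top teal [269.34831461 239.61797753] [265 234  10  13  89]
[257.19532989 243.76543325]
```

View pics/s7.png

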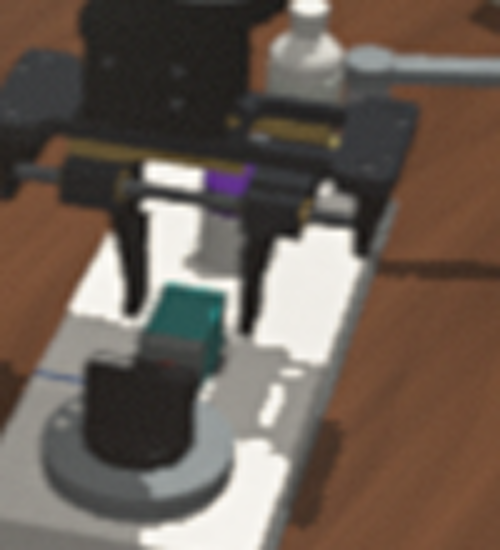

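The crop shows that the cartridge tipped over when released. It now lies across the deck with its grey top toward the drum, top at crop (165,360) and teal side up at (190,310). I'll back off straight up and look from both cameras in one picture.

Request:
move_arm --pt "0 0 -0.5" --pt "0 0 -1.5" --pt "0 -3 -3" --pt "0 -5 -4" --pt "0 -6.5 -4" --turn '[0,0,0,0,0]' --jaw '[0.4,0.4,0.4,0.4,0.4]'

```text
time: 15.75
position: [0.3923, 0.11, 0.15]
tool_rot: [1.87, 2.524, 0.004]
ft_force: [-0.3, -1.7, 0.4]
grip_width: 0.697
```

```bash
cat > cart.py <<'E'
from h import *
a=.296; n=np.array([.5257,.1468,.0]); ex=np.array([np.cos(a),np.sin(a),0]); ey=np.array([-np.sin(a),np.cos(a),0])
def st(p): d=np.array(p)-n; return np.round([d@ex,d@ey,d[2]],4)
goal((.5257,.1468,.15),np.radians(107))
S=ctrl.get_image("scene"); T=ctrl.get_image("top")
for c,im,bx in(("scene",S,(335,200,390,265)),("top",T,(235,220,290,270))):
    R,G,B=[im[:,:,i].astype(int) for i in range(3)]
    for nm,m in(("red",(R>G+35)&(R>B+35)&(R>1.8*G)),("teal",(G>R+15)&(B>R+12))):
        try:
            q,s,k=blob(im,m,bx); print(c,nm,q.round(1),s)
            if nm=="teal": r=cv2.minAreaRect(np.argwhere(k)[:,::-1].astype(np.float32)); print(r,[st(back(c,u,.062)).tolist() for u in cv2.boxPoints(r)])
        except ValueError: print(c,nm,"none")
E
cat > comp.py <<'E'
from cart import *
import sys
A=cv2.resize(S[190:280,320:420,::-1],(400,360),interpolation=cv2.INTER_CUBIC); B2=cv2.resize(T[205:295,200:300,::-1],(400,360),interpolation=cv2.INTER_CUBIC)
cv2.imwrite(f'pics/{sys.argv[1]}.png',np.hstack([A,B2]))
E
python3 comp.py c1
```

```text
dp [-0.12  4.61  0.01] turn -0.02 psi 106.9 pos [0.3923 0.11   0.15  ] F [-0.3 -1.7  0.4] w 60.7 t 15.75
scene red none
scene teal [357.3 232.8] [349 226  16  19 165]
((356.95001220703125, 234.15003967285156), (15.17893123626709, 16.127614974975586), 18.434947967529297) [[-0.014, -0.053, 0.062], [-0.0194, 0.0137, 0.062], [0.0187, 0.0033, 0.062], [0.0224, -0.062, 0.062]]
top red none
top teal [263.8 241.8] [254 233  21  18 267]
((263.5999755859375, 241.8000030517578), (13.914020538330078, 19.60611915588379), 71.56504821777344) [[0.0182, 0.0086, 0.062], [0.0181, -0.0411, 0.062], [-0.0174, -0.0412, 0.062], [-0.0173, 0.0084, 0.062]]
```

View pics/c1.png

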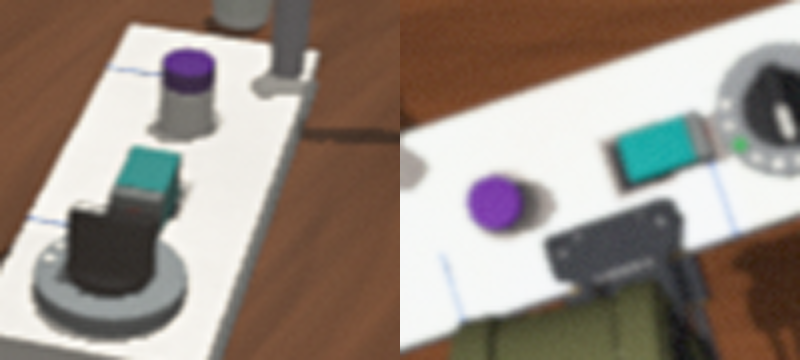

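The composite shows the cartridge lying flat on the deck over the square nest. Its bottom end is at stage y ≈ +9 mm, its top is ≈ 9 mm short of the drum, and it is centred in x. The pot is seated and the knob still at zero.

Recovery plan:
1. Pinch it near the top end.
2. Carry it past the deck's far edge.
3. Roll it upright about that edge, so it ends flat on the deck.
4. Re-grip it and seat it.

```bash
cat >> h.py <<'E'
A=.296; N0=np.array([.5257,.1468,0]); EX=np.array([np.cos(A),np.sin(A),0]); EY=np.array([-np.sin(A),np.cos(A),0])
def W(x,y,z): return N0+EX*x+EY*y+np.array([0,0,z])
def loc():
    d=ctrl.get_state()["position"]-N0; return np.round([d@EX,d@EY,d[2]],4)
E
python3 -c "
from h import *
print(loc()); goal(W(0,-.0355,.10),np.radians(107))"
```

```text
[-0.141   0.0015  0.1522]
dp [-1.19  4.69  1.79] turn -0.05 psi 106.8 pos [0.3904 0.1071 0.1522] F [0.2 0.  0. ] w 60.5 t 15.85
```

Request:
move_arm --pt "-1.2 4.7 0" --pt "-1.2 4.7 0.4" --pt "-1.2 4.7 1.2" --pt "-1.2 4.7 1.8" --pt "-1.2 4.7 1.8" --turn '[0,0,0,0,0]' --jaw '[0.4,0.4,0.4,0.4,0.4]'

```text
time: 16.35
position: [0.5369, 0.1155, 0.0907]
tool_rot: [-1.869, -2.516, 0.004]
ft_force: [-1.1, 0.3, 0.2]
grip_width: 0.701
```

Request:
move_arm --pt "0 0 0" --pt "0 0 0" --pt "0 0 0" --turn '[0,0,0]' --jaw '[0.4,0.4,0.4]'

```text
time: 16.65
position: [0.5386, 0.1155, 0.0962]
tool_rot: [1.87, 2.52, 0.002]
ft_force: [0.9, -1.0, 0.1]
grip_width: 0.699
```

```bash
python3 -c "
from h import *
print(loc()); goal(W(0,-.0355,.035),np.radians(107))"
```

```text
[ 0.0032 -0.0337  0.0962]
dp [-0.06 -0.11  2.04] turn -0.03 psi 106.9 pos [0.5386 0.1155 0.0962] F [ 0.9 -1.   0.1] w 60.8 t 16.65
```

Request:
move_arm --pt "-0.06 -0.1 0.8" --pt "-0.06 -0.1 1.5" --pt "-0.06 -0.1 2.0" --pt "-0.06 -0.1 2.0" --pt "-0.06 -0.1 2.0" --turn '[0,0,0,0,0]' --jaw '[0.4,0.4,0.4,0.4,0.4]' --grip_force 12

```text
time: 17.15
position: [0.5362, 0.113, 0.0351]
tool_rot: [1.872, 2.522, 0.001]
ft_force: [-0.4, 0.3, 0.6]
grip_width: 0.699
```

Request:
move_arm --pt "0 0 0" --pt "0 0 0" --pt "0 0 0" --pt "0 0 0" --pt "0 0 0" --turn '[0,0,0,0,0]' --jaw '[-1,-1,-1,-1,-1]'

```text
time: 17.65
position: [0.5359, 0.1127, 0.0344]
tool_rot: [1.872, 2.522, 0.0]
ft_force: [0.7, 1.1, 1.6]
grip_width: 0.366
```

```bash
python3 -c "
from h import *
print(loc()); goal(W(.125,.01,.16),np.radians(197))"
```

```text
[-0.0002 -0.0356  0.0344]
dp [ 1.53  4.17 -4.19] turn -18.04 psi 106.8 pos [0.5359 0.1127 0.0344] F [0.7 1.1 1.6] w 31.8 t 17.65
```

Request:
move_arm --pt "0 0 -0.8" --pt "0 0 -2.2" --pt "0.5 1 -3.8" --pt "1.5 4.2 -4.2" --pt "1.5 4.2 -4.2" --turn '[0,0,-1,-18,-18]' --jaw '[-1,-1,-1,-1,-1]'

```text
time: 18.15
position: [0.6398, 0.188, 0.1612]
tool_rot: [1.346, 2.835, 0.001]
ft_force: [-0.1, -0.1, -0.7]
grip_width: 0.37
```

```bash
python3 -c "
from h import *
print(loc()); goal(W(.125,.01,.15),np.radians(197))"
```

```text
[0.1212 0.0061 0.1612]
dp [0.07 0.17 0.37] turn -13.56 psi 129.2 pos [0.6398 0.188  0.1612] F [-0.1 -0.1 -0.7] w 32.2 t 18.15
```

Request:
move_arm --pt "0.1 0.2 0" --pt "0.1 0.2 0" --pt "0.1 0.2 0" --pt "0.1 0.2 0" --pt "0.1 0.2 0" --turn '[-13.6,-13.6,-13.6,-13.6,-13.6]' --jaw '[-1,-1,-1,-1,-1]'

```text
time: 18.65
position: [0.6402, 0.1943, 0.1584]
tool_rot: [-0.21, -3.134, 0.0]
ft_force: [-0.1, 0.0, -0.6]
grip_width: 0.366
```

```bash
python3 -c "
from h import *
print(loc()); goal(W(.125,.01,.15),np.radians(197))"
```

```text
[0.1234 0.0121 0.1584]
dp [-0.08 -0.04  0.28] turn -4.93 psi 172.3 pos [0.6402 0.1943 0.1584] F [-0.1  0.  -0.6] w 31.8 t 18.65
```

Request:
move_arm --pt "-0.1 0 0" --pt "-0.1 0 0" --pt "-0.1 0 0" --pt "-0.1 0 0" --pt "-0.1 0 0" --turn '[-4.9,-4.9,-4.9,-4.9,-4.9]' --jaw '[-1,-1,-1,-1,-1]'

```text
time: 19.15
position: [0.6432, 0.1938, 0.1585]
tool_rot: [0.445, -3.109, -0.0]
ft_force: [-0.2, -0.0, -0.0]
grip_width: 0.364
```

```bash
python3 - <<'E'
from h import *
print(loc()); goal(W(.125,.01,.10),np.radians(197))
# is it hanging? teal/grey extents against predicted tilt
im=ctrl.get_image("scene"); R,G,B=[im[:,:,i].astype(int) for i in range(3)]
q,s,k=blob(im,(G>R+15)&(B>R+12),(330,100,440,240)); print("teal",q,s)
g=ctrl.get_state()["position"]+[0,0,.019]
for th in(0,20,45,70,90):
    t=np.radians(th); u=EX*np.sin(t)+np.array([0,0,np.cos(t)]); v=-EX*np.cos(t)+np.array([0,0,np.sin(t)]); C=g-.0234*v-.044*u
    h=np.array([proj("scene",C+v*i*.032+u*j*.049+EY*e*.016) for i in(0,1) for j in(0,1) for e in(-1,1)]); print(th,h.min(0).round(),h.max(0).round())
E
```

```text
[0.1261 0.0107 0.1585]
dp [ 0.04 -0.02  1.95] turn -0.14 psi -163.7 pos [0.6432 0.1938 0.1585] F [-0.2 -0.  -0. ] w 31.7 t 19.15
teal [404.37572254 192.72254335] [398 185  14  16 173]
0 [411. 185.] [430. 213.]
20 [404. 184.] [429. 214.]
45 [399. 184.] [427. 212.]
70 [396. 184.] [423. 207.]
90 [396. 182.] [421. 204.]
```

Request:
move_arm --pt "0 0 1.5" --pt "0 0 3.0" --pt "0.4 0 3.8" --pt "0.4 0 4.2" --pt "0.4 0 4.2" --turn '[-0.1,-0.1,-0.1,-0.1,-0.1]' --jaw '[-1,-1,-1,-1,-1]'

```text
time: 19.7
position: [0.6312, 0.1901, 0.0316]
tool_rot: [0.462, -3.105, 0.001]
ft_force: [0.3, -0.1, -0.7]
grip_width: 0.368
```

Request:
move_arm --pt "0 0 0" --pt "0 0 0" --turn '[0,0]' --jaw '[-1,-1]'

```text
time: 19.9
position: [0.6334, 0.1915, 0.0351]
tool_rot: [-0.462, 3.104, 0.001]
ft_force: [0.6, -0.7, -0.5]
grip_width: 0.367
```

```bash
python3 -c "
from h import *
print(loc()); goal(W(.107,.01,.03),np.radians(197))"
```

```text
[0.1161 0.0113 0.0351]
dp [ 0.3  -0.04  0.17] turn -0.01 psi -163.0 pos [0.6334 0.1915 0.0351] F [ 0.6 -0.7 -0.5] w 31.9 t 19.9
```

Request:
move_arm --pt "0 0 0.17" --pt "0.15 0 0.17" --pt "0.3 0 0.17" --pt "0.35 0 0.15" --pt "0.35 0 0.15" --turn '[0,0,0,0,0]' --jaw '[-1,-1,-1,-1,-1]'

```text
time: 20.4
position: [0.6227, 0.188, 0.0291]
tool_rot: [-0.463, 3.104, 0.001]
ft_force: [3.5, 1.5, -1.3]
grip_width: 0.365
```

```bash
python3 -c "
from h import *
print(loc()); goal(W(.101,.01,.0395),np.radians(197))"
```

```text
[0.1048 0.0111 0.0291]
dp [ 0.13 -0.04 -0.35] turn -0.0 psi -163.0 pos [0.6227 0.188  0.0291] F [ 3.5  1.5 -1.3] w 31.8 t 20.4
```

Request:
move_arm --pt "0.1 0 -0.17" --pt "0.17 0 -0.35" --pt "0.3 0 -0.5" --pt "0.46 0 -0.63" --pt "0.46 0 -0.63" --turn '[0,0,0,0,0]' --jaw '[-1,-1,-1,-1,-1]'

```text
time: 20.9
position: [0.6085, 0.1834, 0.0485]
tool_rot: [-0.464, 3.106, -0.001]
ft_force: [2.4, 0.6, 3.4]
grip_width: 0.366
```

```bash
cat > tilt.py <<'E'
from h import *
from scipy.optimize import minimize_scalar
print(loc()); goal(W(.0805,.01,.0535),np.radians(197))
im=ctrl.get_image("scene"); R,G,B=[im[:,:,i].astype(int) for i in range(3)]
q,s,k=blob(im,(G>R+15)&(B>R+12),(330,130,440,270)); print("teal",q.round(1),s)
g=ctrl.get_state()["position"]+[0,0,.019]
for th in(0,15,30,45,60,75,90):
    t=np.radians(th); u=EX*np.sin(t)+np.array([0,0,np.cos(t)]); v=-EX*np.cos(t)+np.array([0,0,np.sin(t)]); C=g-.0234*v-.044*u
    h=np.array([proj("scene",C+v*i*.032+u*j*.049+EY*e*.016) for i in(0,1) for j in(0,1) for e in(-1,1)]); print(th,h.min(0).round(),h.max(0).round())
E
python3 tilt.py
```

```text
[0.0899 0.0108 0.0485]
dp [ 0.31 -0.03 -0.17] turn -0.0 psi -163.0 pos [0.6085 0.1834 0.0485] F [2.4 0.6 3.4] w 31.9 t 20.9
teal [385.7 235.9] [380 229  13  15 121]
0 [391. 224.] [408. 251.]
15 [386. 224.] [408. 252.]
30 [382. 223.] [408. 251.]
45 [379. 223.] [406. 249.]
60 [378. 223.] [404. 247.]
75 [377. 223.] [402. 243.]
90 [377. 221.] [401. 243.]
```

Request:
move_arm --pt "0.17 0 -0.12" --pt "0.33 0 -0.17" --pt "0.52 0 -0.23" --pt "0.7 0 -0.26" --pt "0.7 0 -0.26" --turn '[0,0,0,0,0]' --jaw '[-1,-1,-1,-1,-1]'

```text
time: 21.45
position: [0.5873, 0.177, 0.0553]
tool_rot: [0.464, -3.106, 0.001]
ft_force: [0.6, 0.3, 3.4]
grip_width: 0.366
```

```bash
python3 tilt.py
```

```text
[0.0677 0.0109 0.0553]
dp [-0.43 -0.03  0.06] turn -0.0 psi -163.0 pos [0.5873 0.177  0.0553] F [0.6 0.3 3.4] w 31.8 t 21.45
teal [381.2 236.5] [376 228  14  16  88]
0 [382. 220.] [399. 247.]
15 [377. 220.] [399. 248.]
30 [373. 219.] [399. 247.]
45 [370. 219.] [397. 245.]
60 [369. 219.] [395. 243.]
75 [368. 220.] [393. 239.]
90 [368. 217.] [392. 238.]
```

Request:
move_arm --pt "0.2 0 -0.05" --pt "0.4 0 -0.03" --pt "0.6 0 0.0" --pt "0.72 0 0.05" --pt "0.72 0 0.12" --turn '[0,0,0,0,0]' --jaw '[-1,-1,-1,-1,-1]'

```text
time: 22.0
position: [0.5661, 0.1708, 0.0523]
tool_rot: [0.464, -3.105, 0.002]
ft_force: [-4.1, -0.7, 14.1]
grip_width: 0.365
```

```bash
python3 tilt.py
```

```text
[0.0457 0.0112 0.0523]
dp [-1.16 -0.04 -0.04] turn -0.0 psi -163.0 pos [0.5661 0.1708 0.0523] F [-4.1 -0.7 14.1] w 31.7 t 22.0
teal [378.8 235.9] [370 228  16  15  84]
0 [373. 220.] [390. 246.]
15 [368. 219.] [390. 247.]
30 [364. 219.] [389. 247.]
45 [361. 219.] [388. 245.]
60 [359. 219.] [386. 242.]
75 [359. 219.] [384. 239.]
90 [359. 216.] [382. 238.]
```

Request:
move_arm --pt "0 0 -0.05" --pt "0 0 -0.05" --pt "0 0 -0.05" --pt "0 0 -0.05" --pt "0 0 -0.05" --turn '[0,0,0,0,0]' --jaw '[-0.1,-0.1,-0.1,0.3,0.3]'

```text
time: 22.55
position: [0.5674, 0.1709, 0.0526]
tool_rot: [0.464, -3.106, 0.0]
ft_force: [-0.1, 0.3, -0.3]
grip_width: 0.556
```

Request:
move_arm --pt "0 0 -0.5" --pt "0 0 -2" --pt "0 0 -3" --pt "4 0 -3" --pt "5 0 -3" --turn '[0,0,0,0,0]' --jaw '[0.3,0.3,0.3,0.3,0.3]'

```text
time: 23.05
position: [0.4722, 0.1443, 0.1446]
tool_rot: [-0.468, 3.105, 0.008]
ft_force: [-2.2, -0.7, 3.6]
grip_width: 0.644
```

```bash
cat > fit.py <<'E'
from h import *
print(loc())
for c,bx in(("scene",(340,180,420,270)),("top",(225,205,290,260))):
    im=ctrl.get_image(c); R,G,B=[im[:,:,i].astype(int) for i in range(3)]
    for nm,m in(("red",(R>G+50)&(R>B+50)&(R>1.9*G)),("teal",(G>R+15)&(B>R+12))):
        try:
            q,s,k=blob(im,m,bx); print(c,nm,q.round(1),s)
        except ValueError: print(c,nm,"none")
        if c=="top" and nm=="red": d=back(c,q,.085)-N0; print("dot local",(d@EX).round(4),(d@EY).round(4))
    o=W(.053,.011,.03); print(c,"pred dot",proj(c,o+[0,0,.055]).round(1)); h=np.array([proj(c,o+EX*i*.016+EY*j*.016+[0,0,z]) for i in(-1,1) for j in(-1,1) for z in(0,.049)]); print("pred",h.min(0).round(),h.max(0).round())
E
python3 fit.py
```

```text
[-0.0519  0.0132  0.1446]
scene red [376.7 219.2] [374 218   6   4  16]
scene teal [375.6 233.5] [369 226  14  16 193]
scene pred dot [382.2 221.4]
pred [373. 219.] [390. 245.]
top red [246.5 228.6] [244 226   6   6  31]
dot local 0.0429 0.0121
top teal [252.4 234.7] [249 233   7   4   9]
top pred dot [245.6 224.6]
pred [238. 217.] [257. 235.]
```

The cartridge now stands upright on the deck: the top camera puts the red dot at stage (+43,+12) mm at a height of 85 mm, and the scene camera agrees. I'll re-grip it lower and harder.

```bash
python3 -c "
from h import *
print(loc()); goal(W(.0425,.0115,.13),np.radians(196.9))"
```

```text
[-0.0602  0.0078  0.1417]
dp [-3.43  0.14  0.36] turn -0.02 psi -163.2 pos [0.4658 0.1367 0.1417] F [1.  0.3 0.2] w 56.6 t 23.15
```

Request:
move_arm --pt "-3.4 0.14 0.3" --pt "-3.4 0.14 0.3" --pt "-3.4 0.14 0.3" --pt "-3.4 0.14 0.3" --pt "-3.4 0.14 0.3" --turn '[0,0,0,0,0]' --jaw '[0.3,0.3,0.3,0.3,0.3]'

```text
time: 23.65
position: [0.5676, 0.1764, 0.1344]
tool_rot: [0.466, -3.106, -0.0]
ft_force: [-0.2, 0.1, 0.8]
grip_width: 0.651
```

Request:
move_arm --pt "0 0 0" --pt "0 0 0" --pt "0 0 0" --turn '[0,0,0]' --jaw '[0.3,0.3,0.3]'

```text
time: 23.95
position: [0.5683, 0.1749, 0.1346]
tool_rot: [-0.463, 3.106, -0.002]
ft_force: [0.0, 0.1, 0.1]
grip_width: 0.648
```

```bash
python3 -c "
from h import *
print(loc()); goal(W(.0425,.0115,.051),np.radians(196.9))"
```

```text
[0.049  0.0144 0.1346]
dp [ 0.22 -0.09  2.79] turn 0.01 psi -163.1 pos [0.5683 0.1749 0.1346] F [0.  0.1 0.1] w 56.3 t 23.95
```

Request:
move_arm --pt "0.22 -0.09 0.3" --pt "0.22 -0.09 1.0" --pt "0.22 -0.09 1.4" --pt "0.22 -0.09 1.4" --turn '[0,0,0,0]' --jaw '[0.3,0.3,0.3,0.3]'

```text
time: 24.35
position: [0.5613, 0.17, 0.0899]
tool_rot: [0.463, -3.103, 0.001]
ft_force: [-0.7, 1.0, 0.8]
grip_width: 0.65
```

```bash
python3 -c "
from h import *
print(loc()); goal(W(.0425,.0115,.051),np.radians(196.9))"
```

```text
[0.0408 0.0118 0.0899]
dp [-0.06 -0.01  1.29] turn 0.01 psi -163.0 pos [0.5613 0.17   0.0899] F [-0.7  1.   0.8] w 56.6 t 24.35
```

Request:
move_arm --pt "-0.05 0 0.5" --pt "-0.05 0 1.0" --pt "-0.05 0 1.3" --pt "-0.05 0 1.3" --pt "-0.05 0 1.3" --turn '[0,0,0,0,0]' --jaw '[0.3,0.3,0.3,0.3,-1]' --grip_force 45

```text
time: 24.85
position: [0.5643, 0.1718, 0.0529]
tool_rot: [0.464, -3.107, -0.0]
ft_force: [-0.3, -0.6, 0.3]
grip_width: 0.62
```

Request:
move_arm --pt "0 0 0" --pt "0 0 0" --pt "0 0 0" --pt "0 0 0" --pt "0 0 0" --turn '[0,0,0,0,0]' --jaw '[-1,-1,-1,-1,-1]'

```text
time: 25.35
position: [0.5647, 0.1716, 0.0535]
tool_rot: [-0.464, 3.106, -0.0]
ft_force: [-0.5, -0.9, 2.2]
grip_width: 0.364
```

```bash
python3 -c "
from h import *
print(loc()); goal(W(0,-.001,.08),np.radians(196.9))"
```

```text
[0.0446 0.0123 0.0535]
dp [ 1.48 -0.44 -0.89] turn 0.02 psi -163.0 pos [0.5647 0.1716 0.0535] F [-0.5 -0.9  2.2] w 31.6 t 25.35
```

Request:
move_arm --pt "0 0 -0.6" --pt "0 0 -1.2" --pt "1.43 -0.41 -1.2" --pt "1.43 -0.41 -1.2" --pt "1.43 -0.41 -1.2" --turn '[0,0,0,0,0]' --jaw '[-1,-1,-1,-1,-1]'

```text
time: 25.85
position: [0.5271, 0.1461, 0.0901]
tool_rot: [-0.461, 3.106, -0.003]
ft_force: [0.1, -0.5, -0.8]
grip_width: 0.365
```

Request:
move_arm --pt "0 0 0" --pt "0 0 0" --pt "0 0 0.4" --pt "0 0 0.4" --turn '[0,0,0,0]' --jaw '[-1,-1,-1,-1]'

```text
time: 26.25
position: [0.5261, 0.1473, 0.0753]
tool_rot: [0.464, -3.104, -0.0]
ft_force: [-0.3, -0.4, -1.1]
grip_width: 0.362
```

```bash
python3 - <<'E'
from h import *
print(loc()); goal(W(.0016,0,.055),np.radians(196.9))
for c,bx in(("scene",(330,170,400,250)),("top",(225,205,290,270))):
    im=ctrl.get_image(c); R,G,B=[im[:,:,i].astype(int) for i in range(3)]
    p=ctrl.get_state()["position"]+np.array([0,0,.0315])-EX*.0016
    try: q,s,k=blob(im,(R>G+35)&(R>B+35)&(R>1.8*G),bx); print(c,q.round(1),s,"pred",proj(c,p).round(1))
    except ValueError: print(c,"none",proj(c,p).round(1))
    if c=="scene": q,s,k=blob(im,(G>R+15)&(B>R+12),bx); o=p-[0,0,.055]; h=np.array([proj(c,o+EX*i*.016+EY*j*.016+[0,0,z]) for i in(-1,1) for j in(-1,1) for z in(0,.049)]); print("teal",s,"pred",h.min(0).round(),h.max(0).round())
print(loc())
E
```

```text
[0.0005 0.0004 0.0753]
dp [-0.04 -0.01  0.68] turn 0.02 psi -163.0 pos [0.5261 0.1473 0.0753] F [-0.3 -0.4 -1.1] w 31.5 t 26.25
scene none [359.1 211.9]
teal [350 218  15  16 106] pred [350. 210.] [367. 236.]
top none [255.  242.7]
[0.001  0.0005 0.0763]
```

Request:
move_arm --pt "-0.02 0 0.3" --pt "-0.02 0 0.6" --pt "-0.02 0 0.75" --pt "-0.02 0 0.8" --pt "-0.02 0 0.8" --turn '[0,0,0,0,0]' --jaw '[-1,-1,-1,-1,-1]'

```text
time: 26.85
position: [0.5273, 0.1474, 0.0527]
tool_rot: [0.464, -3.106, -0.0]
ft_force: [-0.8, 0.6, -0.7]
grip_width: 0.367
```

```bash
python3 -c "
from h import *
print(loc()); goal(W(.0016,0,.0375),np.radians(196.9)); print(ctrl.get_state()['torque'])"
```

```text
[0.0017 0.0002 0.0527]
dp [ 0.   -0.01  0.51] turn 0.02 psi -163.0 pos [0.5273 0.1474 0.0527] F [-0.8  0.6 -0.7] w 31.9 t 26.85
[ 0.10802115 -0.13317472 -0.0246636 ]
```

Request:
move_arm --pt "0 0 0.1" --pt "0 0 0.2" --pt "0 0 0.25" --pt "0 0 0.25" --turn '[0,0,0,0]' --jaw '[-1,-1,-1,-1]'

```text
time: 27.25
position: [0.5274, 0.1473, 0.0453]
tool_rot: [0.464, -3.107, 0.0]
ft_force: [-0.3, 0.1, -0.5]
grip_width: 0.364
```

```bash
python3 -c "
from h import *
print(loc()); goal(W(.0016,0,.0375),np.radians(196.9)); print(ctrl.get_state()['torque'])"
```

```text
[0.0018 0.     0.0453]
dp [ 0.01 -0.    0.26] turn 0.02 psi -163.0 pos [0.5274 0.1473 0.0453] F [-0.3  0.1 -0.5] w 31.7 t 27.25
[ 0.12426556 -0.14075593  0.0036586 ]
```

Bottom is now at ≈22 mm, past the chamfer with no contact force. I'll keep going to the floor.

Request:
move_arm --pt "0 0 0.1" --pt "0 0 0.2" --pt "0 0 0.27" --pt "0 0 0.32" --pt "0 0 0.32" --turn '[0,0,0,0,0]' --jaw '[-1,-1,-1,-1,-1]'

```text
time: 27.75
position: [0.5275, 0.1474, 0.0374]
tool_rot: [0.464, -3.106, 0.003]
ft_force: [-5.1, -2.9, 13.3]
grip_width: 0.363
```

```bash
python3 -c "
from h import *
print(loc()); goal(W(.0016,0,.0375),np.radians(196.9)); print(ctrl.get_state()['torque'])"
```

```text
[0.0019 0.0001 0.0374]
dp [ 0.01 -0.   -0.  ] turn 0.02 psi -163.0 pos [0.5275 0.1474 0.0374] F [-5.1 -2.9 13.3] w 31.6 t 27.75
[-0.45186765  1.06061409 -0.0267488 ]
```

Request:
move_arm --pt "0 0 -0.05" --pt "0 0 -0.05" --pt "0 0 -0.05" --pt "0 0 -0.05" --pt "0 0 -0.05" --turn '[0,0,0,0,0]' --jaw '[0.2,0.2,0.2,0.2,0.2]'

```text
time: 28.25
position: [0.5274, 0.1474, 0.0372]
tool_rot: [0.464, -3.107, 0.0]
ft_force: [-0.2, 0.1, 0.4]
grip_width: 0.594
```

Request:
move_arm --pt "0 0 -0.5" --pt "0 0 -1.5" --pt "0 0 -3" --pt "0 -2 -3.2" --pt "0 -3.3 -3.2" --turn '[0,0,0,0,0]' --jaw '[0.2,0.2,0.2,0.2,0.2]'

```text
time: 28.75
position: [0.5581, 0.0538, 0.137]
tool_rot: [-0.47, 3.101, -0.002]
ft_force: [0.9, -0.7, -1.2]
grip_width: 0.598
```

```bash
cat > chk.py <<'E'
from h import *
print(loc())
for c,bs in(("scene",((335,190,385,250),(340,170,410,220))),("top",((235,225,280,265),(200,230,245,280)))):
    im=ctrl.get_image(c); R,G,B=[im[:,:,i].astype(int) for i in range(3)]
    for nm,m,bx,p in(("dot",(R>G+35)&(R>B+35)&(R>1.8*G),bs[0],W(0,0,.069)),("cap",(B>G+25)&(R>G+8),bs[1],W(0,.09,.074))):
        try: q,s,k=blob(im,m,bx); print(c,nm,q.round(1),s,"pred",proj(c,p).round(1), end=' '); d=back(c,q,p[2])-N0; print("local",(d@EX).round(4),(d@EY).round(4))
        except ValueError: print(c,nm,"none, pred",proj(c,p).round(1))
E
python3 chk.py; python3 -c "
from h import *
goal(W(0,-.1,.12),np.radians(196.9))"
```

```text
[ 0.0039 -0.0985  0.137 ]
scene dot [357.6 224.6] [355 223   6   4  21] pred [358.8 225.9] local -0.0042 0.0048
scene cap [367.6 206.8] [362 202  12  11  97] pred [367.7 205.7] local 0.0011 0.0843
top dot [255.7 244.3] [254 242   4   5  15] pred [257.2 243.8] local -0.0002 0.0039
top cap [223.2 255.3] [216 249  15  14 165] pred [222.9 255.1] local -0.0009 0.0895
dp [0.08 0.28 0.48] turn -0.12 psi -163.7 pos [0.5594 0.0437 0.1343] F [ 0.9 -0.2 -0.2] w 52.3 t 28.85
```

Request:
move_arm --pt "4.5 0 0" --pt "4.5 0 0" --pt "4.5 0 0" --pt "4.5 0 0" --pt "4.5 0 0" --turn '[0,0,0,0,0]' --jaw '[0.2,0.2,0.2,0.2,0.2]'

```text
time: 29.35
position: [0.4256, 0.0113, 0.1335]
tool_rot: [0.458, -3.106, 0.016]
ft_force: [0.5, -0.4, 0.6]
grip_width: 0.598
```

```bash
python3 chk.py; python3 - <<'E'
from h import *
im=ctrl.get_image("top"); R,G,B=[im[:,:,i].astype(int) for i in range(3)]
try:
    q,s,k=blob(im,(G>R+15)&(B>R+12),(240,225,280,265)); print("top teal",q,s)
except ValueError: print("top teal none")
# grey top face of cartridge vs. white deck: outline
m=(R<150)&(abs(R-G)<45)|(R>G+35)
q,s,k=blob(im,m,(246,232,272,258)); r=cv2.minAreaRect(np.argwhere(k)[:,::-1].astype(np.float32)); print("grey",q,s,r[1:])
h=np.array([proj("top",W(i*.016,j*.016,.069)) for i in(-1,1) for j in(-1,1)]); print(h.min(0),h.max(0))
im=ctrl.get_image("scene"); R,G,B=[im[:,:,i].astype(int) for i in range(3)]
q,s,k=blob(im,(G>R+15)&(B>R+12),(335,190,390,260)); print("scene teal",q,s)
h=np.array([proj("scene",W(i*.016,j*.016,z)) for i in(-1,1) for j in(-1,1) for z in(.03,.063)]); print(h.min(0),h.max(0))
E
```

```text
[-0.1353 -0.1004  0.1335]
scene dot [357.6 224.6] [355 223   6   4  21] pred [358.8 225.9] local -0.0042 0.0048
scene cap [366.8 205.6] [361 202  13   8  86] pred [367.7 205.7] local -0.002 0.0899
top dot [256.8 243.8] [254 241   7   7  33] pred [257.2 243.8] local 0.0002 0.0009
top cap [223.2 255.3] [216 249  15  14 165] pred [222.9 255.1] local -0.0009 0.0895
top teal [265. 248.] [265 248   1   1   1]
grey [260.37804878 245.12804878] [253 238  16  15 164] ((13.281566619873047, 14.546475410461426), 71.56504821777344)
[249.21840078 235.75609176] [265.18706929 251.79266009]
scene teal [357.11333333 236.91333333] [350 230  15  14 150]
[350.12011786 223.48368067] [366.83244284 244.15638377]
```

The unobstructed top view puts the cartridge dot at stage (0.2,0.9) mm and the pot cap at (-0.9,89.5) mm, so both are upright and home. On to the knob.

Request:
move_arm --pt "-4.5 0 0" --pt "-4.5 0 0" --pt "-4.5 0 0" --pt "-4.5 0 0" --pt "-4.5 0 0" --turn '[0,0,0,0,0]' --jaw '[0.2,0.2,0.2,0.2,0.2]'

```text
time: 30.05
position: [0.5599, 0.0579, 0.1307]
tool_rot: [0.47, -3.105, -0.019]
ft_force: [-0.0, -0.3, 0.2]
grip_width: 0.6
```

Request:
move_arm --pt "0 0 0" --pt "0 0 0" --pt "0 0 0" --turn '[0,0,0]' --jaw '[0.2,0.2,0.2]'

```text
time: 30.35
position: [0.5559, 0.0521, 0.1333]
tool_rot: [0.462, -3.107, 0.001]
ft_force: [-0.2, 0.0, 0.5]
grip_width: 0.597
```

```bash
python3 -c "
from h import *
print(loc()); goal(W(0,-.1005,.058),np.radians(196.9))"
```

```text
[ 0.0013 -0.0994  0.1333]
dp [ 0.04 -0.04  2.51] turn 0.01 psi -163.1 pos [0.5559 0.0521 0.1333] F [-0.2  0.   0.5] w 51.9 t 30.35
```

Request:
move_arm --pt "0.04 -0.04 0.8" --pt "0.04 -0.04 1.6" --pt "0.04 -0.04 2.3" --pt "0.04 -0.04 2.5" --pt "0.04 -0.04 2.5" --turn '[0,0,0,0,0]' --jaw '[0.2,0.2,0.2,0.2,0.2]' --grip_force 40

```text
time: 30.85
position: [0.555, 0.0502, 0.0584]
tool_rot: [0.462, -3.107, 0.002]
ft_force: [0.3, -0.4, -0.2]
grip_width: 0.595
```

Request:
move_arm --pt "0 0 0" --pt "0 0 0" --pt "0 0 0" --pt "0 0 0" --pt "0 0 0" --turn '[0,0,0,0,0]' --jaw '[0.2,-1,-1,-1,-1]'

```text
time: 31.35
position: [0.5558, 0.0513, 0.0587]
tool_rot: [-0.464, 3.107, -0.0]
ft_force: [0.3, -0.3, 0.5]
grip_width: 0.324
```

Request:
move_arm --pt "0 0 0" --pt "0 0 0" --pt "0 0 0" --pt "0 0 0" --pt "0 0 0" --turn '[0,0,0,0,0]' --jaw '[-1,-1,-1,-1,-1]'

```text
time: 31.85
position: [0.5559, 0.0507, 0.0585]
tool_rot: [-0.463, 3.107, -0.001]
ft_force: [-0.1, -2.7, 0.4]
grip_width: 0.156
```

```bash
python3 -c "
from h import *
print(loc()); goal(W(0,-.1,.058),np.radians(196.9)); s=ctrl.get_state(); print(s['torque'],s['joint_positions'])"
```

```text
[ 0.0008 -0.1007  0.0585]
dp [0.03 0.02 0.02] turn 0.01 psi -163.0 pos [0.5559 0.0507 0.0585] F [-0.1 -2.7  0.4] w 13.6 t 31.85
[-0.31634773 -0.17462317  0.07934371] [ 0.76284992  0.50735251 -1.10064195  1.83623825  0.50472274  1.1134989
  1.34627376]
```

Request:
move_arm --pt "0 0 0" --pt "0 0 0" --pt "0 0 0" --pt "0 0 0" --pt "0 0 0" --turn '[1,2,3,4,4.5]' --jaw '[-1,-1,-1,-1,-1]'

```text
time: 32.35
position: [0.5559, 0.0506, 0.0585]
tool_rot: [0.156, 3.137, -0.002]
ft_force: [0.0, -1.9, 1.5]
grip_width: 0.159
```

```bash
cat > kn.py <<'E'
from h import *
print(loc()); goal(W(0.0008,-.1007,.0585),np.radians(196.9-67.5)); s=ctrl.get_state(); print(s['torque'].round(3),s['joint_positions'].round(2))
E
python3 kn.py
```

```text
[ 0.0008 -0.1008  0.0585]
dp [ 0.  0. -0.] turn 8.98 psi 174.3 pos [0.5559 0.0506 0.0585] F [ 0.  -1.9  1.5] w 13.8 t 32.35
[-0.392 -0.25   0.111] [ 0.71  0.46 -1.02  1.84  0.44  1.09  0.99]
```

First click at 22.7°, and the torque fits. Continuing to the second and third.

Request:
move_arm --pt "0 0 0" --pt "0 0 0" --pt "0 0 0" --pt "0 0 0" --pt "0 0 0" --turn '[1,2,3,4,4.5]' --jaw '[-1,-1,-1,-1,-1]'

```text
time: 32.85
position: [0.5559, 0.0504, 0.0584]
tool_rot: [0.765, 3.046, -0.002]
ft_force: [0.8, -3.7, 0.3]
grip_width: 0.157
```

```bash
python3 kn.py
```

```text
[ 0.0007 -0.101   0.0584]
dp [ 0.    0.01 -0.  ] turn 4.48 psi 151.8 pos [0.5559 0.0504 0.0584] F [ 0.8 -3.7  0.3] w 13.6 t 32.85
[-0.539 -0.236  0.165] [ 0.65  0.43 -0.94  1.84  0.39  1.07  0.64]
```

Request:
move_arm --pt "0 0 0" --pt "0 0 0" --pt "0 0 0" --pt "0 0 0" --pt "0 0 0" --turn '[1,2,3,4,4.4]' --jaw '[-1,-1,-1,-1,-1]'

```text
time: 33.35
position: [0.5558, 0.0503, 0.0584]
tool_rot: [1.332, 2.844, -0.002]
ft_force: [0.4, -3.5, 0.2]
grip_width: 0.155
```

```bash
cat > pr.py <<'E'
from h import *
# probe arm: direction of grey arm seen in top, compared with the model arm (post at .05,.17, 94 mm, z .101)
post=W(.05,.17,.101); tgt=W(0,.09,.085)
print("tip at target would be px top",proj("top",tgt+[0,0,.016]).round(1),"scene",proj("scene",tgt).round(1),"post top",proj("top",post).round(1),proj("scene",post).round(1))
im=ctrl.get_image("top"); R,G,B=[im[:,:,i].astype(int) for i in range(3)]
g=(abs(R-G)<18)&(abs(B-G)<25)&(R>85)&(R<175)
p0=proj("top",post)
for a in range(-180,180,6):
    t=np.radians(a); pts=[proj("top",post+(EX*np.cos(t)+EY*np.sin(t))*r) for r in np.arange(.02,.09,.005)]
    f=np.mean([g[int(round(v)),int(round(u))] for u,v in pts])
    if f>.6: print("arm dir local deg",a,f.round(2))
print("wanted",np.degrees(np.arctan2(-.08,-.05)).round(1))
for c in("top","scene"): print(c,[(np.round(d["rect"]).tolist(),round(d["confidence"],2)) for d in ctrl.look_for(c,"probe_tip")][:3])
E
python3 kn.py; python3 pr.py
```

```text
[ 0.0006 -0.101   0.0584]
dp [ 0.01  0.01 -0.  ] turn 0.08 psi 129.8 pos [0.5558 0.0503 0.0584] F [ 0.4 -3.5  0.2] w 13.5 t 33.35
[-0.588 -0.205  0.123] [ 0.6   0.4  -0.87  1.84  0.35  1.06  0.29]
tip at target would be px top [220.8 254.4] scene [367.9 201.9] post top [183.9 245.6] [394.1 184.5]
arm dir local deg -120 1.0
arm dir local deg -114 0.86
wanted -122.0
top [([200.0, 248.0, 41.0, 14.0], 0.81)]
scene [([410.0, 183.0, 42.0, 10.0], 0.75)]
```

```bash
python3 - <<'E'
from h import *
post=W(.05,.17,.108)
im=ctrl.get_image("top"); R,G,B=[im[:,:,i].astype(int) for i in range(3)]
g=(abs(R-G)<18)&(abs(B-G)<25)&(R>85)&(R<175)
for a in np.arange(-132,-104,2):
    t=np.radians(a); pts=[proj("top",post+(EX*np.cos(t)+EY*np.sin(t))*r) for r in np.arange(.03,.092,.004)]
    print(a,np.mean([im[int(round(v)),int(round(u))].mean() for u,v in pts]).round(0),np.mean([g[int(round(v)),int(round(u))] for u,v in pts]).round(2))
q=im[236:264,178:232].mean(2).astype(int)
for r in q[::2]: print(' '.join('%3d'%x for x in r[::2]))
print(proj("top",post),proj("top",W(0,.09,.101)))
ctrl.get_image("scene"); print([(np.round(d["rect"]).tolist(),round(d["confidence"],2)) for d in ctrl.look_for("scene","probe_tip")][:3], proj("scene",W(0,.09,.085)),proj("scene",W(0,.09,.101)))
E
python3 chk.py
```

```text
-132 229.0 0.06
-130 220.0 0.12
-128 202.0 0.19
-126 176.0 0.56
-124 166.0 1.0
-122 164.0 1.0
-120 163.0 1.0
-118 161.0 1.0
-116 159.0 1.0
-114 163.0 0.75
-112 181.0 0.56
-110 196.0 0.44
-108 205.0 0.38
-106 210.0 0.31
 79  81  82  79  76  80  81  78  79  79  81  84  97 127 170 210 235 243 246 246 246 246 246 246 245 246 246
 73  75  79  78  75  76  76  80  84  95 124 167 210 234 243 245 246 247 246 246 246 245 246 246 246 245 245
 80 102 125 125 100  77  88 122 168 212 233 242 243 246 246 247 247 247 246 246 246 245 245 246 246 245 245
107 149 160 162 149 102 152 212 232 237 229 209 214 238 246 246 246 247 246 247 246 246 246 245 245 245 246
131 161 163 165 160 135 143 146 158 168 162 162 162 185 224 243 246 246 246 246 245 246 245 246 246 246 245
138 163 165 164 163 146 158 163 160 156 155 156 148 152 164 198 221 236 236 241 245 245 242 241 240 241 244
124 162 163 164 159 147 162 166 166 164 162 165 162 160 156 157 158 161 166 182 218 222 187 180 186 205 227
 95 168 183 169 144 119 127 154 164 168 170 167 166 165 162 164 161 160 160 156 153 131  94  92 108 120 136
 85 189 237 235 2
[... 387 characters left out ...]
140 122 118 119 121 106  81
 75  80 164 241 246 246 246 247 247 246 247 247 247 247 247 247 247 246 246 240 190 130 124 121 106  87  90
 75  80 127 233 246 246 246 246 247 247 247 247 247 246 246 247 247 246 246 246 239 194 140 115 105 110 140
[183.1402154 245.3471873] [220.82928787 254.37157455]
[([380.0, 188.0, 32.0, 19.0], 0.82)] [367.86392557 201.86645987] [368.1790633  196.26824643]
[ 0.0006 -0.101   0.0584]
scene dot none, pred [358.8 225.9]
scene cap [369.3 208. ] [366 207   7   3  19] pred [367.7 205.7] local 0.0066 0.08
top dot [256.8 243.8] [254 241   7   7  33] pred [257.2 243.8] local 0.0002 0.0009
top cap [224.1 255.9] [217 249  14  14 134] pred [222.9 255.1] local -0.003 0.0878
```

Request:
move_arm --pt "0 0 0" --pt "0 0 0" --pt "0 0 0" --turn '[0.1,0.1,0.1]' --jaw '[-1,-1,-1]'

```text
time: 34.05
position: [0.5558, 0.0504, 0.0585]
tool_rot: [1.341, 2.841, -0.002]
ft_force: [0.7, -6.6, 1.9]
grip_width: 0.16
```

Request:
move_arm --pt "0 0 0" --pt "0 0 0" --pt "0 0 0" --pt "0 0 0" --pt "0 0 0" --turn '[0,0,0,0,0]' --jaw '[-1,-1,-1,-1,-1]'

```text
time: 34.55
position: [0.5558, 0.0504, 0.0584]
tool_rot: [1.341, 2.841, -0.002]
ft_force: [0.8, -4.7, 2.6]
grip_width: 0.156
```

```bash
python3 kn.py; python3 - <<'E'
from h import *
for c in("top","scene"):
    ctrl.get_image(c)
    for t in("mouse","control_vial","pill_bottle","sample_pot"): print(c,t,[(np.round(d["rect"]).tolist(),round(d["confidence"],2)) for d in ctrl.look_for(c,t)][:4])
E
```

```text
[ 0.0006 -0.101   0.0584]
dp [ 0.01  0.01 -0.  ] turn 0.01 psi 129.5 pos [0.5558 0.0504 0.0584] F [ 0.8 -4.7  2.6] w 13.5 t 34.55
[-1.139 -0.228  0.064] [ 0.6   0.4  -0.86  1.84  0.35  1.06  0.29]
top mouse [([477.0, 247.0, 35.0, 25.0], 0.93)]
top control_vial [([402.0, 244.0, 16.0, 12.0], 0.39)]
top pill_bottle [([159.0, 282.0, 20.0, 12.0], 0.64)]
top sample_pot [([227.0, 257.0, 14.0, 17.0], 0.66), ([437.0, 244.0, 19.0, 11.0], 0.6), ([439.0, 307.0, 20.0, 16.0], 0.6)]
scene mouse [([175.0, 404.0, 50.0, 38.0], 0.77), ([348.0, 250.0, 24.0, 24.0], 0.17)]
scene control_vial [([257.0, 330.0, 9.0, 26.0], 0.6)]
scene pill_bottle [([382.0, 181.0, 16.0, 27.0], 0.79), ([369.0, 215.0, 11.0, 14.0], 0.27)]
scene sample_pot [([146.0, 360.0, 27.0, 37.0], 0.8), ([160.0, 319.0, 27.0, 35.0], 0.8), ([217.0, 358.0, 21.0, 33.0], 0.75), ([382.0, 187.0, 32.0, 14.0], 0.62)]
```

```bash
python3 -c "
from bench import ctrl
print(ctrl.close_job())"
```

```text
the job is handed in; nothing more can be done
None
```

The stage is loaded, the knob is held at the third stop (green mark) with the gripper still closed on it, and the job is handed in at about 35 s of the 70 s.

- **Pot:** I pressed the purple-capped pot home in the round nest until it met the floor. Before the knob was turned, its cap read within about 1 mm of the nest centre in the top camera.
- **Cartridge:** My first try failed. It tilted on the nest's chamfer, I misjudged how far it was leaning, and it fell over on the deck when released. I rolled it upright against the deck's far edge, gripped it lower and harder, and lowered it with no side contact until it met the floor. Afterwards its red dot read within about 1 mm of the square nest's centre in the top camera.
- **Knob:** I turned it clockwise through the first and second clicks to 67.5° by the wrist angle (third stop is 67.5°), without going on to the fourth. The bar is still pinched at about 13.5 mm opening.
- **Bystanders:** The last detections show the mouse, vial and pill bottle where they started. All three brown pots are in place in the scene camera, though the top camera missed one.

**Checks that disagreed:**
- The top picture put the probe arm 2–3° short of the ideal direction over the pot, which is about what the calibration and shadow allow. I took that at 67.2° and then added the last 0.3–0.5°.
- The scene camera placed the cartridge's dot about 1 pixel from where it should be, and after the turn its reading of the pot cap was partly blocked by the arm.
- I had used up the viewable pictures, so the final checks were numerical only.

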